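Refit the air-cleaner cover on a mower engine

TASK

The mower engine's air filter has been changed and its cover lies on the bench. Holding the cover tilted, hook its front lip fully into the slot in the air cleaner's front wall, then pivot it down and press its tail until it snaps under the spring clip and sits flat all round, and let go. The plastic breaks easily, so never force it (stay under about 25 N), and do not push the other things on the bench about.

Things in the scene. Friction and masses are not known exactly. Their poses are not given: they have to be found in the camera images.
- cover: Loose black plastic cover, 0.1 to 0.21 kg, lying right way up on the bench: a flange plate 130 (x) x 100 (y) x 5 mm (its last 10 mm at the tail 2.5 mm thin) with a raised crown and a lip on its front edge. Origin: centre of the flange's underside; z up, -x towards the lip. Behind the crown (x +25 to +55 mm) is a bare shelf, top at 5 mm, to press on.
- cover_crown (a point): Centre of the crown's top (cover x -10, y 0, z 25 mm). The crown is a block 70 (x) x 56 (y) mm, 20 mm tall above the flange, with upright sides: the grip, 56 mm wide along y. Cover axes.
- cover_shoulder (a point): Root of the lip: middle of the flange's front edge, on its underside (cover x -65 mm). The lip is a tongue 50 mm wide, 3 mm thick, that stands 13 mm out from here along cover -x, its underside level with the flange's. Cover axes.
- cover_tail (a point): Middle of the flange's rear edge, on its underside (cover x +65 mm). Cover axes.
- engine: Fixed mower engine on two timbers. Its air cleaner, a black open plastic tray 140 (x) x 112 (y) mm with a paper filter, stands above this origin, which is at bench height. -x: front (slot; towards the robot), +x: rear (clip), z up. Tray rim nominally 190 mm above the bench, filter 6 mm lower. Shroud and tank, up to 270 mm high, begin 125 mm to the -y side of the tray's centre.
- slot (a point): NOMINAL middle of the slot's sill at the inner face of the tray's front wall (engine x -65, z 190 mm). The tray hangs tight on a slotted bracket: the real one is up to 5 mm off along engine x and 6 mm in height (not in y or angle). Wall 5 mm thick, top 16 mm above rim; slot right through it, 54 wide, 5 mm high, from rim level up; a ledge at sill level runs 22 mm from it along +x.
- seat (a point): NOMINAL middle of the rear end of the cover's place on the rim (engine x +65, z 190 mm), off from the real one as the slot is. Tilted up to about 16 degrees, tail high, the lip passes the slot; it is fully in when the flange's front edge meets the wall (cover_shoulder at the real slot). Flat and home, cover_tail is at the real seat. Engine axes.
- latch (a joint): Spring clip at the tray's rear, a leaf 30 mm wide. 0 = upright; positive (rad) = bent outwards; 0.1 lets the tail pass, then it springs back over it. Its nose overhangs the tail's edge by 3.5 mm; on the nose's ramp (26 degrees from upright) the unlatched tail rests 10 mm above the rim, cover leaning 4 degrees. 6 to 13 N down on the shelf snaps it in, onto a rubber strip 2.5 mm proud of the rim.
- parts_tray: Bystander: open steel tray 140 x 100 x 35 mm with the dirty old filter in it. Origin under its centre.
- screw_jar: Bystander: glass jar with a yellow cap, 66 mm across, 85 mm tall. Origin under its centre.
- screwdriver: Bystander: screwdriver 210 mm long, lying along its x axis.
Things that resemble listed ones, but are neither listed nor needed, are in the scene too. Of the things like the cover, leave any that is red, turquoise or yellow; of the rest the smaller one is meant.

How it is judged:
By the outcome, as a careful person would: the job done as asked, in the order asked, and still so for the second after the job is handed in, with the robot touching nothing.
It also fails if it takes over 67 s, if anything falls off the work surface, if the arm or the gripper's body presses on something with over 40 N, if the wrist force passes 120 N, or if a joint passes its speed limit or range.

ROBOT

A 7-joint arm with a two-finger parallel gripper is mounted at the origin on the work surface. World frame = base frame: x ahead of the robot, y to its left, z up, the work surface at z = 0. Lengths are in m, angles in rad, forces in N, time in s.
With the tool pointing down it reaches from about 0.4 to 0.85 m from the base axis. Payload 10.4 kg.
Tool frame: the origin (TCP) lies between the finger pads; the fingertips stand 8 mm ahead of it and the grasp point (between the pads) lies 11 mm behind it; z points along the fingers, x is the direction in which the jaws open and shut, and the axes are right-handed (so a half turn about z gives the same grasp; the last joint's range is limited). The gripper opens to 87 mm and grips with 3 to 60 N. Pads are 19 mm wide; open, the fingers measure 117 mm over their backs; the gripper's body (75 mm by 190 mm) begins 51 mm behind the grasp point.
Start: joints at [-1.125, 0.332, -0.065, 1.46, 0.022, 1.35, -0.088], TCP at [0.282, 0.558, 0.231] pointing down, gripper open.
Joint ranges: [-2.6, 2.6], [-0.5, 2.12], [-1.47, 1.34], [0.16, 2.42], [-1.27, 4.41], [0.06, 2.06], [-2.6, 2.6]. Speed limits (rad/s): [2.22, 2.22, 2.79, 2.79, 3.14, 3.14, 3.14].

INTERFACE

Orientations are given as a unit quaternion [x, y, z, w].
In Python, from bench import r, viewer gives the robot as it stands.
- The arm moves only by the tool apply_moves, never from a script. Its argument "increments" is a list of rows, each an object with "grip": the closure in counts, from 0 (fully open) to 255 (shut); "xyz": the shift along the tool's x, y, z in mm, a list of three; "rotation": the turn, a rotation vector about the tool's x, y, z in degrees, a list of three. A call has 1 to 5 rows; each row is the pose to reach, as a shift and turn from the pose measured when the call began, along the tool's axes at that moment; what a row does not reach only later rows make up. A row lasts 1/8 s, in which the tool goes at most 62.5 mm and 10.7 degrees, less where a joint would pass 70% of its speed; a pose out of reach is approached as far as the arm can. A call with a gripper value outside its range is refused whole. The fingers move at their own pace and stop on an object; "squeeze" is the grip in N (left out, the last holds). Time passes only in rows, so rows that repeat a pose let the fingers close. It gives the time, the measured TCP pose, the force and the opening at its end, in the units of the state.
- r.read_state(): the state, without advancing time (a new reading comes with each control period).
- viewer.camera(name): name is "side" or "top"; returns a dict with "img" (420x560x3 uint8, blue, green, red), "range_z" (420x560 float32, m along the optical axis (not along the pixel's ray), 0 where there is no reading), "vertical_fov" (degrees; the focal length in pixels is half the picture's height over the tangent of half this angle, whatever the lens; pixels are square), "cx", "cy" (the principal point, pixels), "D" ([k1, k2, p1, p2, k3] as OpenCV has them; the pictures are not rectified), "rvec" (rotation vector, rad) and "tvec" (3), from world to camera coordinates, as OpenCV has them. Camera axes: x right, y down, z forward; pixel columns grow to the right and rows downward; lengths in m; the calibration is good to about 2 mm. A picture is of the moment at which its call begins.
- r.close_job(): hands the job in, once; it reports no verdict.
The state is a dict: "time": time; "joint_positions": joint angles; "joint_vel": joint speeds; "joint_torque": joint torques, N m; "ee_pos": TCP position; "eef_rot": TCP orientation; "ft_force": force on the tool from outside, world axes, zero at the start; "torque": the same for the moment, N m; "width": finger opening in m.
Only numpy, scipy, OpenCV 4.12 (cv2) and the standard library are available. Lean on these libraries where they do the work, as an engineer would, in place of code of your own. Each camera call takes 0.05 s, during which the arm holds its last target.

## Working session

There is one attempt and no reset: what is moved stays moved. The work goes in short steps, Python scripts to look and compute and a tool call to move; the robot and the scene stay as the last step left them, time stands still between calls to the robot, and variables do not carry over. Pictures are saved under pics/ and viewed, and the job is handed in when it is done.

Besides the shell and the picture viewer there is one more tool, called by a JSON object that holds its "fn" and its "kwargs", one argument or row to a line. apply_moves: Moves the arm, as the interface text tells. Its arguments: {"type":"object","properties":{"increments":{"type":"array","items":{"type":"object","properties":{"grip":{"type":"number"},"xyz":{"type":"array","items":{"type":"number"}},"rotation":{"type":"array","items":{"type":"number"}}}}},"squeeze":{"type":"number"}},"required":["increments"]}

```bash
ls; mkdir -p pics; cat > h.py <<'E'
import numpy as np, cv2
from bench import r, viewer
from scipy.spatial.transform import Rotation as R
def cam(n):
    d=viewer.camera(n); h=d['img'].shape[0]
    f=h/2/np.tan(np.radians(d['vertical_fov'])/2)
    d['K']=np.array([[f,0,d['cx']],[0,f,d['cy']],[0,0,1.]])
    d['Rm']=cv2.Rodrigues(np.array(d['rvec'],float))[0]; d['t']=np.array(d['tvec'],float); d['Dd']=np.array(d['D'],float)
    return d
def cloud(d):
    h,w=d['range_z'].shape
    u,v=np.meshgrid(np.arange(w),np.arange(h))
    p=cv2.undistortPoints(np.stack([u,v],-1).reshape(-1,1,2).astype(float),d['K'],d['Dd']).reshape(h,w,2)
    z=d['range_z'][...,None]
    c=np.concatenate([p*z,z],-1)
    W=(c-d['t'])@d['Rm']; W[d['range_z']==0]=np.nan
    return W
def ray(d,px,z):
    p=cv2.undistortPoints(np.array(px,float).reshape(-1,1,2),d['K'],d['Dd']).reshape(-1,2)
    c=np.c_[p,np.ones(len(p))]@d['Rm']; o=-d['Rm'].T@d['t']
    s=(z-o[2])/c[:,2:]; return o+c*s
def proj(d,P):
    return cv2.projectPoints(np.array(P,float).reshape(-1,1,3),np.array(d['rvec'],float),d['t'],d['K'],d['Dd'])[0].reshape(-1,2)
E
python3 - <<'E'
from h import *
import pickle
D={}
for n in ['top','side']:
    d=cam(n); cv2.imwrite(f'pics/{n}0.png',d['img']); D[n]=d
    print(n,d['vertical_fov'],d['D'],-d['Rm'].T@d['t'],d['Rm'][2])
pickle.dump(D,open('d0.pkl','wb'))
print(r.read_state())
E
```

```text
pics
top 51.92437131548991 [-0.13015838  0.          0.          0.          0.        ] [0.20437448 0.15311601 1.48090971] [ 0.21511554  0.00436796 -0.97657884]
side 48.93613509229921 [0.0236748 0.        0.        0.        0.       ] [0.23396527 0.94946866 1.16156777] [ 0.20337068 -0.61140105 -0.76474121]
{'time': 0.1, 'joint_positions': array([-1.12461902,  0.33282111, -0.06473368,  1.46084411,  0.02160403,
        1.34991793, -0.08851113]), 'joint_vel': array([-1.51942888e-03,  5.96510014e-04,  7.43515901e-05, -3.36694059e-03,
       -6.98936074e-05,  7.47378697e-04,  3.81618593e-04]), 'joint_torque': array([ 1.38195068e-03, -6.24544430e+01,  2.45155580e-02, -3.90715992e+01,
       -6.13163388e-02,  3.65963287e-02,  6.42762711e-05]), 'ee_pos': array([0.28220566, 0.55728086, 0.22983213]), 'eef_rot': array([ 8.51985643e-01,  5.23564749e-01, -5.37601278e-04,  3.60602233e-04]), 'ft_force': array([-0.54551654, -0.48114118,  0.02268245]), 'torque': array([ 0.04207122, -0.03120336, -0.00620757]), 'width': 0.08721468386654399}
```

```bash
sleep 1; ls pics
```

```text
side0.png
top0.png
```

View pics/top0.png

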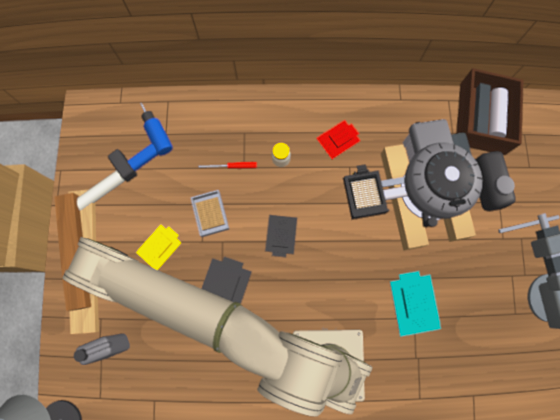

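View pics/side0.png

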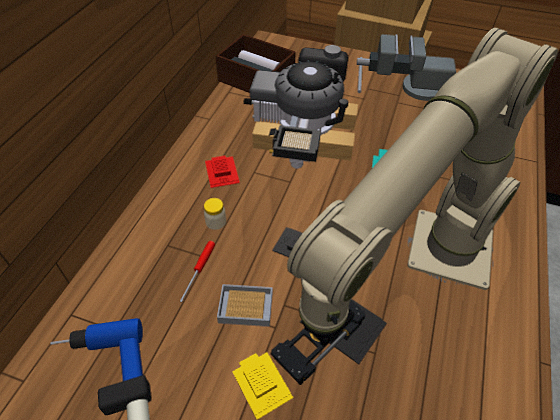

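```bash
python3 - <<'E'
from h import *
import pickle
D=pickle.load(open('d0.pkl','rb'))
d=D['top'];W=cloud(d)
a=d['img'][195:310,190:310]; b=d['img'][120:240,330:450]
a=cv2.resize(a,None,fx=5,fy=5,interpolation=cv2.INTER_CUBIC);b=cv2.resize(b,None,fx=5,fy=5,interpolation=cv2.INTER_CUBIC)
a=cv2.convertScaleAbs(a,alpha=1.8,beta=20)
b=cv2.convertScaleAbs(b,alpha=1.8,beta=20)
cv2.imwrite('pics/cov.png',a);cv2.imwrite('pics/tray.png',b)
d2=D['side'];c=cv2.resize(d2['img'][50:240,200:380],None,fx=4,fy=3.1);cv2.imwrite('pics/s_tray.png',cv2.convertScaleAbs(c,alpha=1.6,beta=10))
hsv=cv2.cvtColor(d['img'],cv2.COLOR_BGR2HSV)
m=((hsv[...,2]<75)&(W[...,2]<0.06)).astype(np.uint8)
n,l,s,c=cv2.connectedComponentsWithStats(m)
for i in range(1,n):
    if s[i,4]>80:
        q=W[l==i]; print(s[i],c[i],np.nanmedian(q,0),np.nanpercentile(q[:,2],[5,50,95]))
E
```

```text
[456  77  10  57 260] [460.95769231 106.33076923] [ 0.91055695 -0.52252561  0.03565352] [0.01052878 0.03565352 0.0568858 ]
[474  80  29  19 115] [483.67826087  85.97391304] [ 0.99552051 -0.61003946  0.04921734] [0.02138801 0.04921734 0.05853178]
[504  87  10  52 218] [509.53669725 113.03211009] [ 0.88595419 -0.71213997  0.04396121] [0.02448025 0.04396121 0.0577398 ]
[468 141  43  14 253] [487.90118577 147.07905138] [ 0.74869568 -0.60771604  0.03576095] [0.01000249 0.03576095 0.0573539 ]
[539 284  15  44 135] [545.48148148 305.58518519] [ 0.17069718 -0.7546037   0.05009407] [0.04061754 0.05009407 0.05951055]
[ 47 401  34  19 487] [ 63.62628337 410.80082136] [-0.16829264  0.88718264  0.02078925] [0.01387395 0.02078925 0.02619413]
```

View pics/cov.png

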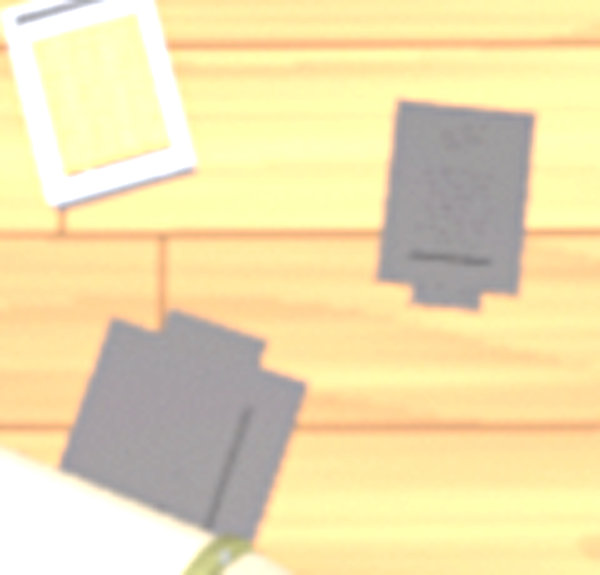

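View pics/tray.png

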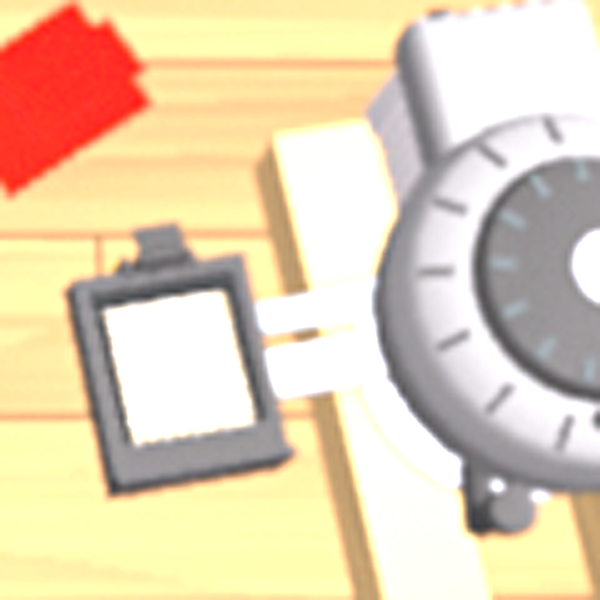

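View pics/s_tray.png

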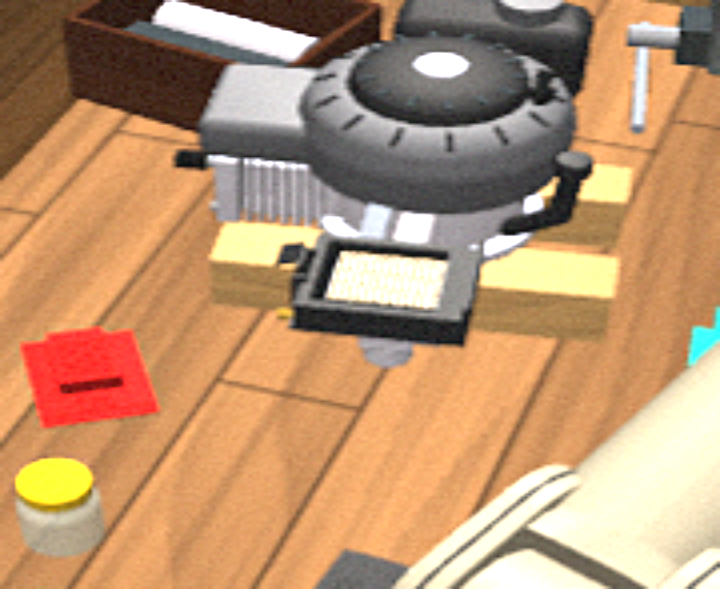

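```bash
python3 - <<'E'
from h import *
import pickle
D=pickle.load(open('d0.pkl','rb'))
d=D['top'];W=cloud(d)
hsv=cv2.cvtColor(d['img'],cv2.COLOR_BGR2HSV)
print(hsv[235,282],hsv[280,222],hsv[235,320])
m=((hsv[...,1]<80)&(hsv[...,2]<90)).astype(np.uint8)
for (u,v) in [(282,235),(222,278)]:
    n,l,s,c=cv2.connectedComponentsWithStats(m)
    i=l[v,u];print(s[i])
    mm=(l==i).astype(np.uint8)
    cs,_=cv2.findContours(mm,cv2.RETR_EXTERNAL,cv2.CHAIN_APPROX_NONE)
    k=max(cs,key=len)
    ap=cv2.approxPolyDP(k,2.0,True).reshape(-1,2)
    P=ray(d,ap,0.005);
    for a,p in zip(ap,P):print(a,p[:2].round(4))
    pts=ray(d,k.reshape(-1,2),0.005)[:,:2]
    print('rect',cv2.minAreaRect((pts*1000).astype(np.float32)))
    q=W[mm>0];print(np.nanpercentile(q[:,2],[2,25,50,75,98]), np.nanmean(q,0))
W=W
sub=W[225:260:4,262:302:4,2];print((sub*1000).round())
E
```

```text
[150   7  77] [165   6  80] [ 14 130 174]
[266 216  30  40 989]
[270 216] [0.5024 0.1907]
[266 250] [0.3833 0.2045]
[271 250] [0.3832 0.1873]
[275 255] [0.3659 0.1737]
[292 252] [0.3759 0.1153]
[295 218] [0.4948 0.1035]
rect ((432.1112060546875, 153.1630096435547), (93.79081726074219, 136.0509490966797), 83.76124572753906)
[-0.00081059  0.00413497  0.00739206  0.02359017  0.03084846] [0.43392516 0.15362538 0.01207139]
[ 203  258   48   45 1421]
[213 259] [0.3528 0.3867]
[203 288] [0.2539 0.4188]
[239 302] [0.2073 0.2955]
[250 272] [0.3082 0.259 ]
[243 270] [0.315 0.283]
[241 263] [0.3389 0.2901]
[224 258] [0.3562 0.3488]
[219 262] [0.3424 0.3658]
rect ((286.7305908203125, 338.6870422363281), (139.05531311035156, 131.88165283203125), 70.26718139648438)
[0.00123592 0.00682283 0.01143494 0.03657586 0.04299057] [0.28315762 0.33635496 0.02211174]
[[-1.  2.  9. 22.  3.  7.  8.  4.  7. -4.]
 [-7. -4. 11. 26. 24. 26. 26. -0.  4. -2.]
 [-1.  0.  6. 25. 28. 26. 25.  6.  5.  4.]
 [ 4.  5. 10. 25. 24. 25. 27. 13.  7.  3.]
 [ 2.  0.  6. 27. 29. 28. 22.  8.  9.  3.]
 [-3.  8.  7. 25. 26. 27. 16.  4.  1.  1.]
 [ 1.  4.  5. -2.  9.  3.  7.  6. -8.  2.]
 [-1.  3.  4.  5. -2.  8.  3.  8.  1.  4.]
 [-1. -1.  1. -5. -1.  4. -1.  0. -1.  1.]]
```

```bash
python3 - <<'E'
from h import *
import pickle
np.set_printoptions(linewidth=250,suppress=True)
D=pickle.load(open('d0.pkl','rb'))
d=D['top'];W=cloud(d)
print((W[164:222:2,342:392:2,2]*1000).round().astype(int))
d=D['side'];W=cloud(d)
print((W[124:164:2,268:324:2,2]*1000).round().astype(int))
for u,v in [(270,133),(290,140),(300,155)]: print(W[v,u])
E
```

```text
[[                   0                   -2                   -3                   -5                   -3                   -3                    0                    9                    4                    1                    1
                   199                   -4                   -1                    2                   -5                   -1                   -1                    5                    3                    3                   16
                    46                   66                   68]
 [                  -4                   -3                    1                    5                    1                   -2                   -3                  196                  203                  208                  202
                   204                  205                   -1                   -7                   -2                   -1                    2                   -1                   -2                    5                   13
                    39                   66                   73]
 [                  -4              
[... 25764 characters left out ...]
                -2                    3                    2                    1                    6
                    85                   97                  105                  111                  109                  113                  110                    2                    2                    2                    1
                     1                   -8                   -1                    3                   -1                    1]]
[ 0.61966123 -0.08719885  0.20671234]
[ 0.55854199 -0.10366028  0.18280352]
[ 0.51146739 -0.06224768  0.17019404]<stdin>:6: RuntimeWarning: invalid value encountered in cast
<stdin>:8: RuntimeWarning: invalid value encountered in cast
```

```bash
cat > fit.py <<'E'
from h import *
import pickle
np.set_printoptions(linewidth=200,suppress=True)
D=pickle.load(open('d0.pkl','rb'))
Ps=[]
for n in D:
    W=cloud(D[n]).reshape(-1,3)
    s=(W[:,0]>0.45)&(W[:,0]<0.66)&(W[:,1]>-0.22)&(W[:,1]<-0.02)&(W[:,2]>0.176)&(W[:,2]<0.215)
    P=W[s]; Ps.append(P)
    # filter white centroid?
    q=P[(P[:,2]<0.196)]
    rc=cv2.minAreaRect((q[:,:2]*1000).astype(np.float32)); print(n,len(P),'rect',rc)
    c=np.array([0.556,-0.128])
    best=None
    for yaw in np.radians(np.arange(5,18,0.5)):
        e=np.array([np.cos(yaw),np.sin(yaw)]);f=np.array([-e[1],e[0]])
        a=(q[:,:2]-c)@e; b=(q[:,:2]-c)@f
        k=abs(a)<0.06
        # sharpness of side edges: per a-bin extreme spread
        bins=((a[k]+.06)/0.012).astype(int)
        mx=[np.percentile(b[k][bins==i],98) for i in range(10)];mn=[np.percentile(b[k][bins==i],2) for i in range(10)]
        sc=np.std(mx)+np.std(mn)
        if best is None or sc<best[0]:best=(sc,np.degrees(yaw),np.median(mx),np.median(mn),e,f)
    print(best)
    e,f=best[4],best[5]
    a=(P[:,:2]-c)@e; b=(P[:,:2]-c)@f
    w=P[:,2]>0.198
    fr=w&(a<0)&(abs(b)<0.06); print('front wall a',np.percentile(a[fr],[2,10,50,90,98])*1000,'z',np.percentile(P[fr,2],[10,50,90]),'b',np.percentile(b[fr],[1,99]))
    cl=w&(a>0.05)&(abs(b)<0.04); print('clip a',np.percentile(a[cl],[2,10,50,90,98])*1000,'z',np.percentile(P[cl,2],[10,50,90]),'b',np.percentile(b[cl],[1,99]))
    sr=(abs(a)<0.05)&(abs(abs(b)-0.052)<0.006)&(P[:,2]<.2);print('rim z',P[sr,2].mean(),np.median(P[sr,2]))
    fi=(abs(a)<0.04)&(abs(b)<.03);print('filter z',np.median(P[fi,2]))
E
python3 fit.py
```

```text
top 1601 rect ((546.1214599609375, -110.41810607910156), (158.24049377441406, 115.63130950927734), 9.138681411743164)
(np.float64(0.0026761821438251263), np.float64(9.5), np.float64(0.07460153471833841), np.float64(-0.0348722350182607), array([0.9862856 , 0.16504761]), array([-0.16504761,  0.9862856 ]))
front wall a [-85.80852154 -85.30293645 -83.04833421 -80.57776147 -79.89697222] z [0.19859412 0.20185392 0.20603171] b [-0.03257849  0.05743745]
clip a [51.43465919 53.06332469 60.7918473  69.67870526 73.4488029 ] z [0.19979547 0.20448034 0.20837368] b [0.00478303 0.03455802]
rim z 0.18265757120330853 0.1821421967676224
filter z 0.1814697562315315
side 1213 rect ((541.552490234375, -112.70492553710938), (143.3377685546875, 122.52933502197266), 11.18675422668457)
(np.float64(0.001990504271787986), np.float64(10.0), np.float64(0.0752827245741485), np.float64(-0.03585705064689683), array([0.98480775, 0.17364818]), array([-0.17364818,  0.98480775]))
front wall a [-81.88682625 -81.45776595 -79.59369907 -77.4467727  -76.93098238] z [0.20074969 0.20423761 0.20663503] b [-0.03404289  0.05690357]
clip a [53.84628545 55.79407374 63.52475002 73.50412623 75.46443913] z [0.202027   0.20479931 0.20835931] b [0.00027586 0.03376259]
rim z 0.1842590842052193 0.18404577171687458
filter z 0.1827367038325466
```

```bash
cat > cov.py <<'E'
from h import *
import pickle
np.set_printoptions(linewidth=200,suppress=True)
D=pickle.load(open('d0.pkl','rb'))
d=D['top']
W=cloud(d)
s=(W[...,2]>0.016)&(W[...,2]<0.035)&(abs(W[...,0]-.433)<.07)&(abs(W[...,1]-.153)<.05)
q=W[s];print('crown top cen',q.mean(0),len(q),cv2.minAreaRect((q[:,:2]*1000).astype(np.float32)))
g=cv2.resize(cv2.cvtColor(d['img'],cv2.COLOR_BGR2HSV)[...,2],None,fx=8,fy=8,interpolation=cv2.INTER_CUBIC)
m=(g<105).astype(np.uint8)
m=cv2.morphologyEx(m,cv2.MORPH_OPEN,np.ones((9,9)))
n,l,st,c=cv2.connectedComponentsWithStats(m)
i=l[235*8,282*8];print(st[i]/8)
k=max(cv2.findContours((l==i).astype(np.uint8),cv2.RETR_EXTERNAL,cv2.CHAIN_APPROX_NONE)[0],key=len).reshape(-1,2)
px=(k+0.5)/8-0.5
P=ray(d,px,0.004)[:,:2]
yaw=np.radians(-6.6)
for it in range(3):
    e=np.array([np.cos(yaw),np.sin(yaw)]);f=np.array([-e[1],e[0]])
    c=np.array([.44,.153]) if it==0 else ctr
    a=(P-c)@e;b=(P-c)@f
    L=(abs(a)<.05)&(b>.03);Rr=(abs(a)<.05)&(b<-.03)
    pl=np.polyfit(a[L],b[L],1);pr=np.polyfit(a[Rr],b[Rr],1)
    T=(abs(b)<.04)&(a>.03);pt=np.polyfit(b[T],a[T],1)
    F=(abs(b)<.02)&(a<-.03);pf=np.median(a[F])
    S=(abs(b)>.03)&(abs(b)<.045)&(a<-.03);ps=np.median(a[S])
    print('yaw',np.degrees(yaw),'slopes',np.degrees([pl[0],pr[0],-pt[0]]),'b',pl[1],pr[1],'tail',pt[1],'lip',pf,'shoulder',ps)
    yaw+= (pl[0]+pr[0])/2
    ctr=c+f*(pl[1]+pr[1])/2+e*(pt[1]+ps)/2
    print('center',ctr)
E
python3 cov.py
```

```text
crown top cen [0.42872705 0.15551282 0.0255203 ] 336 ((429.178955078125, 155.26275634765625), (55.82597351074219, 70.98727416992188), 83.46205139160156)
[ 265.625  215.375   31.      41.5   8358.625]
yaw -6.6 slopes [-0.36484718  1.0828512   0.35844404] b 0.04749964094538457 -0.047596389904159 tail 0.06197810440128813 lip -0.07681288385764387 shoulder -0.06402658842610073
center [0.43897699 0.15306967]
yaw -6.240997988973025 slopes [-0.7451731   0.72710381 -0.00617322] b 0.04754534989708781 -0.047560981604944784 tail 0.06300029691796756 lip -0.07580389771310761 shoulder -0.06288865130405985
center [0.43903163 0.15305583]
yaw -6.250032633595399 slopes [-0.73613978  0.73613731  0.0028599 ] b 0.0475523427956521 -0.04755255309781442 tail 0.0629444729818924 lip -0.07586001563846102 shoulder -0.06293808730453744
center [0.43903479 0.15305538]
```

```bash
cat >> h.py <<'E'
RTC=np.array([[0,1,0],[1,0,0],[0,0,-1.]])  # tool axes in cover axes (cols x,y,z)
def coverR(yaw,tilt): # deg; tilt = tail high
    return R.from_euler('z',yaw,degrees=True).as_matrix()@R.from_euler('y',-tilt,degrees=True).as_matrix()
def toolR(yaw,tilt): return coverR(yaw,tilt)@RTC
def inc(pos,Rt,st=None):
    st=st or r.read_state()
    R0=R.from_quat(st['eef_rot']).as_matrix(); p0=np.array(st['ee_pos'])
    x=R0.T@(np.array(pos)-p0)*1000; w=np.degrees(R.from_matrix(R0.T@Rt).as_rotvec())
    print('t',round(st['time'],2),'inc xyz',x.round(2),'rot',w.round(2),'F',np.round(st['ft_force'],2),'w',round(st['width']*1000,1))
E
python3 - <<'E'
from h import *
inc([.429,.1547,.10],toolR(-6.3,0))
inc([.429,.1547,.0155],toolR(-6.3,0))
E
```

```text
t 0.1 inc xyz [-292.67  312.82  130.23] rot [-1.000e-02  7.000e-02 -2.056e+01] F [-0.55 -0.48  0.02] w 87.2
t 0.1 inc xyz [-292.57  312.82  214.73] rot [-1.000e-02  7.000e-02 -2.056e+01] F [-0.55 -0.48  0.02] w 87.2
```

{"fn": "apply_moves", "kwargs": {
  "increments": [
    {"grip": 0, "xyz": [-59, 63, 10], "rotation": [0, 0, -5]},
    {"grip": 0, "xyz": [-117, 125, 20], "rotation": [0, 0, -10]},
    {"grip": 0, "xyz": [-176, 188, 40], "rotation": [0, 0, -15]},
    {"grip": 0, "xyz": [-234, 250, 70], "rotation": [0, 0, -20.5]},
    {"grip": 0, "xyz": [-293, 313, 100], "rotation": [0, 0, -20.5]}
  ]
}}

```text
time: 0.72
ee_pos: [0.3871, 0.2685, 0.1681]
eef_rot: [0.745, 0.667, -0.0, 0.0]
ft_force: [0.8, 1.1, 0.6]
width: 0.087
```

{"fn": "apply_moves", "kwargs": {
  "increments": [
    {"grip": 0, "xyz": [0, 0, 0], "rotation": [0, 0, 0]}
  ]
}}

```text
time: 0.85
ee_pos: [0.388, 0.2637, 0.1668]
eef_rot: [0.747, 0.665, -0.002, 0.001]
ft_force: [-0.5, 1.1, 0.5]
width: 0.0873
```

```bash
python3 - <<'E'
from h import *
inc([.429,.1547,.0155],toolR(-6.3,0)); s=r.read_state();print(s['ee_pos'],s['joint_positions'])
E
```

```text
t 0.85 inc xyz [-102.98   53.6   151.56] rot [-0.09  0.2  -0.38] F [-0.49  1.08  0.55] w 87.3
[0.38803871 0.26371562 0.16678193] [-7.70296390e-01  3.88591422e-02  7.67665857e-02  1.94326740e+00
 -1.81018585e-03  1.16317351e+00  7.61276856e-01]
```

{"fn": "apply_moves", "kwargs": {
  "increments": [
    {"grip": 0, "xyz": [-51, 27, 30], "rotation": [0, 0, 0]},
    {"grip": 0, "xyz": [-103, 53.5, 60], "rotation": [0, 0, 0]},
    {"grip": 0, "xyz": [-103, 53.5, 80], "rotation": [0, 0, 0]},
    {"grip": 0, "xyz": [-103, 53.5, 80], "rotation": [0, 0, 0]},
    {"grip": 0, "xyz": [-103, 53.5, 80], "rotation": [0, 0, -0.4]}
  ]
}}

```text
time: 1.48
ee_pos: [0.4292, 0.1565, 0.088]
eef_rot: [0.744, 0.668, -0.001, 0.001]
ft_force: [-0.5, 0.4, -0.3]
width: 0.087
```

```bash
python3 - <<'E'
from h import *
inc([.429,.1547,.0155],toolR(-6.3,0)); s=r.read_state();print(s['ee_pos'],s['joint_positions'])
d=cam('side');cv2.imwrite('pics/s1.png',cv2.resize(d['img'][150:350,200:400],None,fx=3,fy=3))
d=cam('top');cv2.imwrite('pics/t1.png',cv2.resize(d['img'][180:300,210:330],None,fx=5,fy=5))
E
```

```text
t 1.48 inc xyz [-1.650e+00  2.000e-02  7.251e+01] rot [-0.05  0.15  0.14] F [-0.51  0.39 -0.35] w 87.0
[0.42923526 0.15653454 0.08800604] [-0.63264282  0.10155077  0.19060218  2.06224792 -0.02086054  0.98181551
  1.03188309]
```

View pics/s1.png

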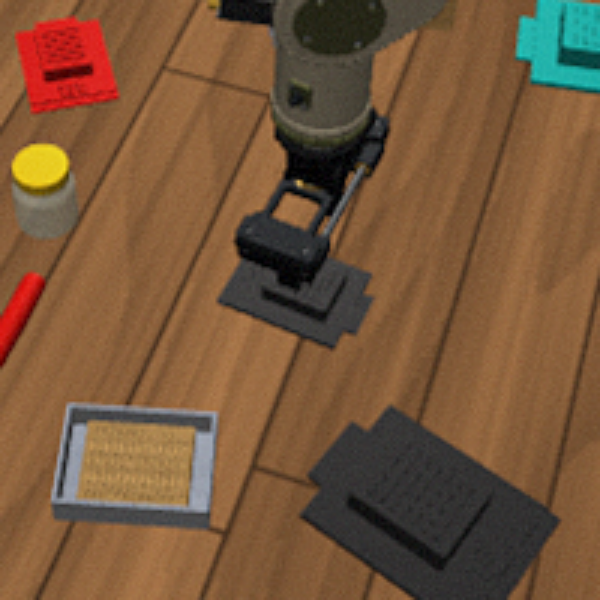

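The side view shows the gripper over the smaller black cover (300,295), its lip to the right towards the robot. The larger black decoy is at (430,490). I'll descend now.

{"fn": "apply_moves", "kwargs": {
  "increments": [
    {"grip": 0, "xyz": [-1.5, 0, 40], "rotation": [0, 0, 0]},
    {"grip": 0, "xyz": [-1.5, 0, 60], "rotation": [0, 0, 0]},
    {"grip": 0, "xyz": [-1.5, 0, 70], "rotation": [0, 0, 0]},
    {"grip": 0, "xyz": [-1.5, 0, 71], "rotation": [0, 0, 0]}
  ]
}}

```text
time: 2.08
ee_pos: [0.4293, 0.1553, 0.0174]
eef_rot: [0.744, 0.668, -0.001, 0.001]
ft_force: [0.0, 0.0, 0.2]
width: 0.0868
```

```bash
python3 - <<'E'
from h import *
inc([.429,.1547,.0155],toolR(-6.3,0)); s=r.read_state();print(s['ee_pos'],s['joint_positions'])
E
```

```text
t 2.08 inc xyz [-0.64 -0.27  1.95] rot [-0.    0.12  0.18] F [0.04 0.   0.24] w 86.8
[0.42933643 0.15531475 0.01744756] [-0.62232958  0.21622901  0.18784422  2.11447492 -0.05254025  0.81642266
  1.06134155]
```

Now close gently.

{"fn": "apply_moves", "kwargs": {
  "increments": [
    {"grip": 60, "xyz": [-0.5, 0, 1.5], "rotation": [0, 0, 0]},
    {"grip": 160, "xyz": [-0.5, 0, 1.5], "rotation": [0, 0, 0]},
    {"grip": 160, "xyz": [-0.5, 0, 1.5], "rotation": [0, 0, 0]},
    {"grip": 160, "xyz": [-0.5, 0, 1.5], "rotation": [0, 0, 0]},
    {"grip": 160, "xyz": [-0.5, 0, 1.5], "rotation": [0, 0, 0]}
  ],
  "squeeze": 20
}}

```text
time: 2.7
ee_pos: [0.4294, 0.1548, 0.0162]
eef_rot: [0.744, 0.668, -0.001, 0.001]
ft_force: [-0.2, -0.7, 3.9]
width: 0.0558
```

```bash
python3 - <<'E'
from h import *
inc([.429,.1547,.0155],toolR(-6.3,0)); s=r.read_state();print(s['ee_pos'],s['joint_positions'])
E
```

```text
t 2.7 inc xyz [-0.18 -0.38  0.65] rot [0.01 0.12 0.18] F [-0.2  -0.66  3.86] w 55.8
[0.42939251 0.15483602 0.01615167] [-0.62143091  0.21826534  0.18803636  2.11561167 -0.05331232  0.81311355
  1.06288689]
```

```bash
cat >> h.py <<'E'
YAW=9.75; GX,GZ=-0.010,0.0162
SLOT=np.array([.4750,-.1217,.188])
def tcp_for(S,tilt,yaw=YAW): return np.array(S)+coverR(yaw,tilt)@np.array([.065+GX,0,GZ])
def shoulder(st=None):
    st=st or r.read_state(); Rt=R.from_quat(st['eef_rot']).as_matrix(); Rc=Rt@RTC.T
    return np.array(st['ee_pos'])-Rc@np.array([.065+GX,0,GZ]), Rc
def eng(p):  # world -> engine axes rel. SLOT (mm)
    return R.from_euler('z',YAW,degrees=True).as_matrix().T@(np.array(p)-SLOT)*1000
def weng(v): return SLOT+R.from_euler('z',YAW,degrees=True).as_matrix()@(np.array(v)/1000)
def rep():
    st=r.read_state();S,Rc=shoulder(st)
    print('t',round(st['time'],2),'shoulder eng mm',eng(S).round(2),'tip',eng(S+Rc@[-.013,0,0]).round(2),'tilt',np.degrees(np.arcsin(Rc[2,0])).round(2),'yaw',np.degrees(np.arctan2(Rc[1,0],Rc[0,0])).round(2),'roll',np.degrees(Rc[2,1]).round(2),'F',np.round(st['ft_force'],2),'T',np.round(st['torque'],2),'w',round(st['width']*1000,1))
    return st
E
python3 - <<'E'
from h import *
rep()
inc(tcp_for(weng([25,0,60]),12),toolR(YAW,12))
E
```

```text
t 2.7 shoulder eng mm [ -51.03  295.28 -188.05] tip [ -63.53  298.83 -188.05] tilt 0.01 yaw -6.12 roll -0.12 F [-0.2  -0.66  3.86] T [-0.11  0.24 -0.04] w 55.8
t 2.7 inc xyz [-249.99  147.42 -258.61] rot [-11.93   1.78 -15.8 ] F [-0.2  -0.66  3.86] w 55.8
```

{"fn": "apply_moves", "kwargs": {
  "increments": [
    {"grip": 160, "xyz": [0, 0, -30], "rotation": [0, 0, 0]},
    {"grip": 160, "xyz": [0, 0, -80], "rotation": [0, 0, 0]},
    {"grip": 160, "xyz": [0, 0, -140], "rotation": [0, 0, 0]},
    {"grip": 160, "xyz": [0, 0, -200], "rotation": [0, 0, 0]},
    {"grip": 160, "xyz": [0, 0, -260], "rotation": [0, 0, 0]}
  ]
}}

```text
time: 3.32
ee_pos: [0.429, 0.1551, 0.2781]
eef_rot: [0.744, 0.668, -0.001, 0.001]
ft_force: [1.6, 0.3, -1.4]
width: 0.0562
```

```bash
python3 - <<'E'
from h import *
rep()
inc(tcp_for(weng([25,0,60]),12),toolR(YAW,12))
E
```

```text
t 3.33 shoulder eng mm [-51.39 295.61  73.88] tip [-63.89 299.16  73.88] tilt 0.01 yaw -6.13 roll -0.1 F [ 1.61  0.27 -1.36] T [ 0.09 -0.07  0.01] w 56.2
t 3.33 inc xyz [-249.66  147.85    3.28] rot [-11.93   1.77 -15.81] F [ 1.61  0.27 -1.36] w 56.2
```

{"fn": "apply_moves", "kwargs": {
  "increments": [
    {"grip": 160, "xyz": [-48, 29, 0], "rotation": [0, 0, -5]},
    {"grip": 160, "xyz": [-100, 59, 0], "rotation": [-2, 0, -10]},
    {"grip": 160, "xyz": [-150, 88, 0], "rotation": [-5, 0.5, -15.8]},
    {"grip": 160, "xyz": [-200, 118, 0], "rotation": [-10, 1.5, -15.8]},
    {"grip": 160, "xyz": [-250, 148, 0], "rotation": [-12, 1.8, -15.8]}
  ]
}}

```text
time: 3.95
ee_pos: [0.5493, -0.1114, 0.2787]
eef_rot: [0.641, 0.76, 0.081, 0.068]
ft_force: [0.5, 0.3, -1.8]
width: 0.0559
```

{"fn": "apply_moves", "kwargs": {
  "increments": [
    {"grip": 160, "xyz": [0, 0, 0], "rotation": [0, 0, 0]}
  ]
}}

```text
time: 4.08
ee_pos: [0.5491, -0.1164, 0.2784]
eef_rot: [0.644, 0.758, 0.081, 0.069]
ft_force: [-0.1, 0.8, -0.8]
width: 0.056
```

```bash
python3 - <<'E'
from h import *
rep()
inc(tcp_for(weng([25,0,60]),12),toolR(YAW,12))
E
```

```text
t 4.08 shoulder eng mm [23.58 -6.92 62.98] tip [10.88 -6.83 60.23] tilt 12.21 yaw 9.33 roll -0.03 F [-0.15  0.77 -0.79] T [ 0.08  0.37 -0.04] w 56.0
t 4.08 inc xyz [7.3  0.76 3.4 ] rot [ 0.21  0.12 -0.41] F [-0.15  0.77 -0.79] w 56.0
```

{"fn": "apply_moves", "kwargs": {
  "increments": [
    {"grip": 160, "xyz": [7, 1, 20], "rotation": [0, 0, -0.4]},
    {"grip": 160, "xyz": [7, 1, 23], "rotation": [0.2, 0.1, -0.4]},
    {"grip": 160, "xyz": [7, 1, 23], "rotation": [0.2, 0.1, -0.4]}
  ]
}}

```text
time: 4.45
ee_pos: [0.5536, -0.1081, 0.2562]
eef_rot: [0.641, 0.761, 0.08, 0.067]
ft_force: [0.7, -0.3, -0.4]
width: 0.0558
```

```bash
python3 - <<'E'
from h import *
import pickle
rep()
D={}
for n in ['top','side']:
    d=cam(n);D[n]=d
    u0,v0=(320,140) if n=='top' else (230,80)
    cv2.imwrite(f'pics/{n}2.png',cv2.convertScaleAbs(cv2.resize(d['img'][v0:v0+110,u0:u0+130],None,fx=5,fy=5,interpolation=cv2.INTER_CUBIC),alpha=2,beta=10))
pickle.dump(D,open('d2.pkl','wb'))
E
```

```text
t 4.45 shoulder eng mm [29.35  0.08 40.99] tip [16.64  0.08 38.29] tilt 11.97 yaw 9.78 roll -0.02 F [ 0.69 -0.3  -0.39] T [ 0.01  0.3  -0.01] w 55.8
```

View pics/top2.png

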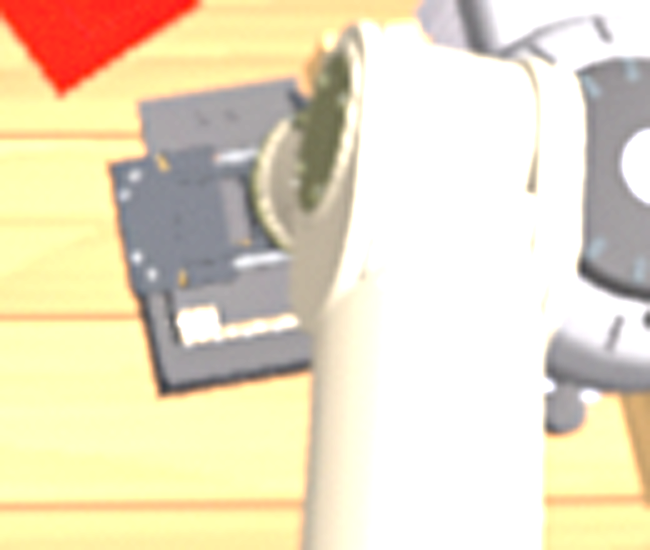

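View pics/side2.png

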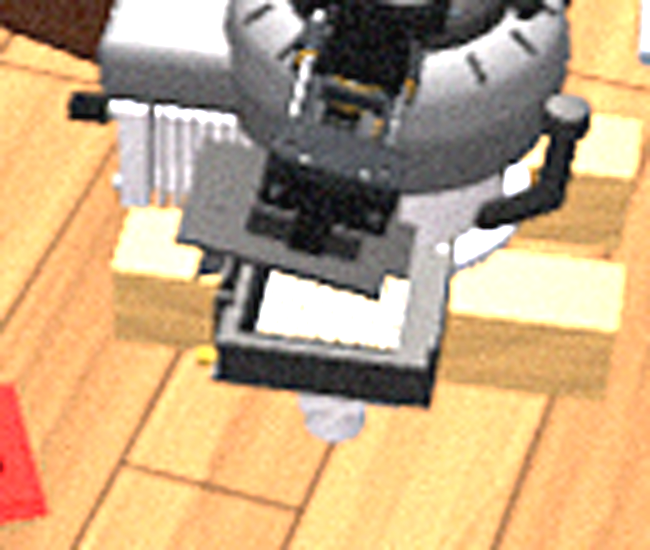

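```bash
cat > rel.py <<'E'
from h import *
import pickle,sys
np.set_printoptions(linewidth=200,suppress=True)
D=pickle.load(open(sys.argv[1],'rb'));D0=pickle.load(open('d0.pkl','rb'))
S,Rc=shoulder()
E=R.from_euler('z',YAW,degrees=True).as_matrix()
for n in D:
    W=cloud(D[n]).reshape(-1,3)
    Q=(W-S)@Rc*1000 # cover axes rel shoulder
    s=(abs(Q[:,2]-5)<7)&(Q[:,0]>-20)&(Q[:,0]<140)&(abs(Q[:,1])<60)
    q=Q[s]
    print(n,'flange z med',np.median(q[:,2]), 'x range',np.percentile(q[:,0],[1,99]))
    ym=[];yn=[]
    for x0 in range(5,125,10):
        k=(q[:,0]>=x0)&(q[:,0]<x0+10)
        if k.sum()>10: ym.append(q[k,1].max()); yn.append(q[k,1].min())
    print('ymax',np.round(ym,1),'ymin',np.round(yn,1))
    k=(abs(q[:,1])<20); print('lip xmin',np.sort(q[k,0])[:8].round(1))
    G=(cloud(D0[n]).reshape(-1,3)-SLOT)@E*1000
    t=(abs(G[:,2])<12)&(G[:,0]>-10)&(G[:,0]<130)&(abs(G[:,1])<70)
    g=G[t];ym=[];yn=[]
    for x0 in range(5,125,10):
        k=(g[:,0]>=x0)&(g[:,0]<x0+10)
        ym.append(g[k,1].max());yn.append(g[k,1].min())
    print('tray ymax',np.round(ym,1),'ymin',np.round(yn,1))
E
python3 rel.py d2.pkl
```

```text
top flange z med 4.410050909757182 x range [-11.40440243 130.96618299]
ymax [51.1  9.4 50.5 50.8 49.8] ymin [-20.3 -21.8 -31.3 -40.8 -46.7]
lip xmin [-12.3 -12.1 -11.9 -11.6 -11.5 -11.1 -10.9 -10.5]
tray ymax [55.7 56.  55.6 55.7 57.1 55.6 54.6 56.2 55.8 56.3 55.5 56.4] ymin [-54.9 -54.1 -54.7 -54.6 -54.2 -56.7 -57.2 -58.9 -57.7 -58.5 -57.9 -57.2]
side flange z med 5.420817300158774 x range [ -7.31377581 133.15378237]
ymax [50.5 51.8 53.4 49.4 52.1 50.8 52.2 49.4 49.9 52.5 50.6 49.4] ymin [-46.   -0.5  24.2  23.6  30.8  29.8  23.2  24.3 -48.3 -51.6 -52.5 -48.9]
lip xmin [-8.7 -8.6 -8.5 -8.5 -7.5 -7.4 -7.3 -6.2]
tray ymax [57.2 56.2 55.4 54.6 58.3 58.1 57.6 56.2 54.5 59.6 58.1 56.1] ymin [-65.2 -59.4 -56.7 -60.9 -57.  -58.1 -58.3 -57.4 -58.6 -59.  -56.8 -61.4]
```

```bash
cat >> h.py <<'E'
def go(v,tilt): inc(tcp_for(weng(v),tilt),toolR(YAW,tilt))
E
python3 - <<'E'
from h import *
go([21,-.3,15],12)
go([21,-.3,7],12)
E
```

```text
t 4.55 inc xyz [-2.000e-02 -1.392e+01  2.415e+01] rot [0.05 0.03 0.01] F [ 0.18  0.06 -1.29] w 55.5
t 4.55 inc xyz [-1.000e-02 -1.559e+01  3.197e+01] rot [0.05 0.03 0.01] F [ 0.18  0.06 -1.29] w 55.5
```

{"fn": "apply_moves", "kwargs": {
  "increments": [
    {"grip": 160, "xyz": [0, -10, 15], "rotation": [0, 0, 0]},
    {"grip": 160, "xyz": [0, -14, 24], "rotation": [0, 0, 0]},
    {"grip": 160, "xyz": [0, -15, 28], "rotation": [0, 0, 0]},
    {"grip": 160, "xyz": [0, -15.5, 30], "rotation": [0, 0, 0]},
    {"grip": 160, "xyz": [0, -15.5, 30], "rotation": [0, 0, 0]}
  ]
}}

```text
time: 5.18
ee_pos: [0.5453, -0.1099, 0.2245]
eef_rot: [0.641, 0.76, 0.08, 0.068]
ft_force: [-0.3, -0.5, -1.5]
width: 0.0557
```

```bash
python3 - <<'E'
from h import *
rep()
go([21,-.3,4],12)
E
```

```text
t 5.17 shoulder eng mm [20.91 -0.29  9.13] tip [ 8.2  -0.3   6.41] tilt 12.06 yaw 9.76 roll -0.04 F [-0.26 -0.45 -1.53] T [-0.01  0.35 -0.  ] w 55.7
t 5.17 inc xyz [-0.03 -0.97  5.09] rot [0.06 0.03 0.01] F [-0.26 -0.45 -1.53] w 55.7
```

{"fn": "apply_moves", "kwargs": {
  "increments": [
    {"grip": 160, "xyz": [0, -0.4, 2], "rotation": [0, 0, 0]},
    {"grip": 160, "xyz": [0, -0.6, 3], "rotation": [0, 0, 0]},
    {"grip": 160, "xyz": [0, -0.6, 3], "rotation": [0, 0, 0]}
  ]
}}

```text
time: 5.55
ee_pos: [0.5454, -0.1099, 0.2214]
eef_rot: [0.641, 0.76, 0.08, 0.068]
ft_force: [-0.3, -0.2, -1.0]
width: 0.0557
```

{"fn": "apply_moves", "kwargs": {
  "increments": [
    {"grip": 160, "xyz": [0, -0.2, 1], "rotation": [0, 0, 0]},
    {"grip": 160, "xyz": [0, -0.2, 1], "rotation": [0, 0, 0]}
  ]
}}

```text
time: 5.8
ee_pos: [0.5453, -0.1099, 0.2202]
eef_rot: [0.641, 0.76, 0.08, 0.068]
ft_force: [-0.2, -0.4, -0.7]
width: 0.0558
```

```bash
python3 - <<'E'
from h import *
rep()
E
```

```text
t 5.8 shoulder eng mm [20.92 -0.26  4.92] tip [ 8.2  -0.27  2.21] tilt 12.05 yaw 9.76 roll -0.03 F [-0.2  -0.42 -0.66] T [0.01 0.28 0.01] w 55.8
```

{"fn": "apply_moves", "kwargs": {
  "increments": [
    {"grip": 160, "xyz": [0, -0.2, 1], "rotation": [0, 0, 0]},
    {"grip": 160, "xyz": [0, -0.2, 1], "rotation": [0, 0, 0]}
  ]
}}

```text
time: 6.05
ee_pos: [0.5453, -0.1098, 0.2191]
eef_rot: [0.641, 0.76, 0.08, 0.068]
ft_force: [-0.4, 0.2, -1.2]
width: 0.0557
```

{"fn": "apply_moves", "kwargs": {
  "increments": [
    {"grip": 160, "xyz": [0, -0.2, 1], "rotation": [0, 0, 0]},
    {"grip": 160, "xyz": [0, -0.2, 1], "rotation": [0, 0, 0]}
  ]
}}

```text
time: 6.3
ee_pos: [0.5453, -0.1099, 0.218]
eef_rot: [0.641, 0.76, 0.08, 0.068]
ft_force: [0.8, -0.1, -1.6]
width: 0.0561
```

```bash
python3 - <<'E'
from h import *
rep()
E
```

```text
t 6.3 shoulder eng mm [20.84 -0.24  2.7 ] tip [ 8.13 -0.24 -0.01] tilt 12.03 yaw 9.76 roll -0.03 F [ 0.84 -0.09 -1.56] T [-0.04  0.32  0.01] w 56.1
```

{"fn": "apply_moves", "kwargs": {
  "increments": [
    {"grip": 160, "xyz": [0, -0.2, 1], "rotation": [0, 0, 0]},
    {"grip": 160, "xyz": [0, -0.2, 1], "rotation": [0, 0, 0]}
  ]
}}

```text
time: 6.55
ee_pos: [0.5452, -0.1099, 0.2169]
eef_rot: [0.641, 0.76, 0.08, 0.068]
ft_force: [-1.5, 0.1, -0.2]
width: 0.0557
```

{"fn": "apply_moves", "kwargs": {
  "increments": [
    {"grip": 160, "xyz": [0, -0.2, 1], "rotation": [0, 0, 0]},
    {"grip": 160, "xyz": [0, -0.2, 1], "rotation": [0, 0, 0]}
  ]
}}

```text
time: 6.8
ee_pos: [0.5452, -0.1098, 0.2157]
eef_rot: [0.641, 0.761, 0.08, 0.068]
ft_force: [0.4, 0.3, -0.7]
width: 0.0554
```

{"fn": "apply_moves", "kwargs": {
  "increments": [
    {"grip": 160, "xyz": [0, -0.2, 1], "rotation": [0, 0, 0]},
    {"grip": 160, "xyz": [0, -0.2, 1], "rotation": [0, 0, 0]}
  ]
}}

```text
time: 7.05
ee_pos: [0.5454, -0.1098, 0.215]
eef_rot: [0.641, 0.76, 0.08, 0.068]
ft_force: [1.3, 0.3, 2.0]
width: 0.0559
```

```bash
python3 - <<'E'
from h import *
rep()
E
```

```text
t 7.05 shoulder eng mm [21.   -0.23 -0.31] tip [ 8.28 -0.23 -3.03] tilt 12.04 yaw 9.76 roll -0.03 F [1.28 0.26 2.02] T [ 0.08  0.34 -0.01] w 55.9
```

```bash
python3 - <<'E'
from h import *
go([21,-.3,8],12)
go([16,-.3,8],12)
E
```

```text
t 7.05 inc xyz [-0.09  1.75 -8.09] rot [0.04 0.03 0.01] F [1.28 0.26 2.02] w 55.9
t 7.05 inc xyz [-0.09 -3.14 -9.13] rot [0.04 0.03 0.01] F [1.28 0.26 2.02] w 55.9
```

{"fn": "apply_moves", "kwargs": {
  "increments": [
    {"grip": 160, "xyz": [0, 1.7, -8], "rotation": [0, 0, 0]},
    {"grip": 160, "xyz": [0, 1.7, -8], "rotation": [0, 0, 0]},
    {"grip": 160, "xyz": [0, -1.5, -8.7], "rotation": [0, 0, 0]},
    {"grip": 160, "xyz": [0, -3.2, -9.1], "rotation": [0, 0, 0]},
    {"grip": 160, "xyz": [0, -3.2, -9.1], "rotation": [0, 0, 0]}
  ]
}}

```text
time: 7.68
ee_pos: [0.5402, -0.1107, 0.2232]
eef_rot: [0.641, 0.76, 0.08, 0.068]
ft_force: [-0.1, -0.7, -2.2]
width: 0.0558
```

{"fn": "apply_moves", "kwargs": {
  "increments": [
    {"grip": 160, "xyz": [0, -1, -0.2], "rotation": [0, 0, 0]},
    {"grip": 160, "xyz": [0, -1, -0.2], "rotation": [0, 0, 0]}
  ]
}}

```text
time: 7.92
ee_pos: [0.5392, -0.1109, 0.2231]
eef_rot: [0.641, 0.76, 0.08, 0.068]
ft_force: [-0.0, -0.6, -0.0]
width: 0.0559
```

{"fn": "apply_moves", "kwargs": {
  "increments": [
    {"grip": 160, "xyz": [0, -1, -0.2], "rotation": [0, 0, 0]},
    {"grip": 160, "xyz": [0, -1, -0.2], "rotation": [0, 0, 0]}
  ]
}}

```text
time: 8.18
ee_pos: [0.5381, -0.1111, 0.2231]
eef_rot: [0.641, 0.76, 0.08, 0.068]
ft_force: [-0.2, -0.3, -0.1]
width: 0.0558
```

```bash
python3 - <<'E'
from h import *
rep()
E
```

```text
t 8.18 shoulder eng mm [13.59 -0.23  7.8 ] tip [ 0.88 -0.23  5.09] tilt 12.04 yaw 9.75 roll -0.02 F [-0.18 -0.28 -0.11] T [-0.    0.25  0.02] w 55.8
```

{"fn": "apply_moves", "kwargs": {
  "increments": [
    {"grip": 160, "xyz": [0, -1, -0.2], "rotation": [0, 0, 0]},
    {"grip": 160, "xyz": [0, -1, -0.2], "rotation": [0, 0, 0]}
  ]
}}

```text
time: 8.43
ee_pos: [0.537, -0.1113, 0.2231]
eef_rot: [0.641, 0.76, 0.08, 0.068]
ft_force: [0.0, 0.7, -0.8]
width: 0.0558
```

{"fn": "apply_moves", "kwargs": {
  "increments": [
    {"grip": 160, "xyz": [0, -1, -0.2], "rotation": [0, 0, 0]},
    {"grip": 160, "xyz": [0, -1, -0.2], "rotation": [0, 0, 0]}
  ]
}}

```text
time: 8.68
ee_pos: [0.536, -0.1115, 0.2231]
eef_rot: [0.641, 0.76, 0.08, 0.068]
ft_force: [0.1, 0.2, -1.0]
width: 0.0558
```

```bash
python3 - <<'E'
from h import *
rep()
E
```

```text
t 8.68 shoulder eng mm [11.48 -0.25  7.82] tip [-1.23 -0.25  5.1 ] tilt 12.05 yaw 9.75 roll -0.02 F [ 0.11  0.18 -0.97] T [-0.04  0.33 -0.03] w 55.8
```

{"fn": "apply_moves", "kwargs": {
  "increments": [
    {"grip": 160, "xyz": [0, -1, -0.2], "rotation": [0, 0, 0]},
    {"grip": 160, "xyz": [0, -1, -0.2], "rotation": [0, 0, 0]}
  ]
}}

```text
time: 8.93
ee_pos: [0.5356, -0.1116, 0.2235]
eef_rot: [0.641, 0.76, 0.081, 0.068]
ft_force: [4.9, -0.2, -2.7]
width: 0.0556
```

{"fn": "apply_moves", "kwargs": {
  "increments": [
    {"grip": 160, "xyz": [0, -1, -0.2], "rotation": [0, 0, 0]},
    {"grip": 160, "xyz": [0, -1, -0.2], "rotation": [0, 0, 0]}
  ]
}}

```text
time: 9.18
ee_pos: [0.5353, -0.1115, 0.2239]
eef_rot: [0.641, 0.76, 0.081, 0.069]
ft_force: [5.9, 0.6, -2.6]
width: 0.0557
```

```bash
python3 - <<'E'
from h import *
rep()
E
```

```text
t 9.18 shoulder eng mm [10.84 -0.21  8.44] tip [-1.87 -0.22  5.68] tilt 12.24 yaw 9.77 roll -0.05 F [ 5.87  0.56 -2.6 ] T [ 0.21 -1.13 -0.06] w 55.7
```

```bash
python3 - <<'E'
from h import *
go([14.1,-.3,8],12)
go([14.1,-.3,1.8],12)
E
```

```text
t 9.18 inc xyz [-0.12  3.16  1.34] rot [0.24 0.04 0.02] F [ 5.87  0.56 -2.6 ] w 55.7
t 9.18 inc xyz [-0.12  1.85  7.4 ] rot [0.24 0.04 0.02] F [ 5.87  0.56 -2.6 ] w 55.7
```

{"fn": "apply_moves", "kwargs": {
  "increments": [
    {"grip": 160, "xyz": [0, 3.2, 1.3], "rotation": [0, 0, 0]},
    {"grip": 160, "xyz": [-0.1, 3.2, 1.3], "rotation": [0.2, 0, 0]},
    {"grip": 160, "xyz": [-0.1, 2, 6.5], "rotation": [0.2, 0, 0]},
    {"grip": 160, "xyz": [-0.1, 1.8, 7.4], "rotation": [0.2, 0, 0]},
    {"grip": 160, "xyz": [-0.1, 1.8, 7.4], "rotation": [0.2, 0, 0]}
  ]
}}

```text
time: 9.8
ee_pos: [0.5384, -0.1111, 0.2169]
eef_rot: [0.641, 0.761, 0.08, 0.068]
ft_force: [0.6, -0.9, -0.8]
width: 0.0559
```

```bash
python3 - <<'E'
from h import *
rep()
go([14.1,-.3,1.8],12)
E
```

```text
t 9.8 shoulder eng mm [13.89 -0.33  1.56] tip [ 1.17 -0.34 -1.14] tilt 12.01 yaw 9.77 roll -0.05 F [ 0.57 -0.86 -0.75] T [-0.01  0.29 -0.03] w 55.9
t 9.8 inc xyz [ 0.    0.26 -0.18] rot [0.01 0.04 0.02] F [ 0.57 -0.86 -0.75] w 55.9
```

{"fn": "apply_moves", "kwargs": {
  "increments": [
    {"grip": 160, "xyz": [0, -1.5, -0.2], "rotation": [0, 0, 0]},
    {"grip": 160, "xyz": [0, -3, -0.2], "rotation": [0, 0, 0]},
    {"grip": 160, "xyz": [0, -4.5, -0.2], "rotation": [0, 0, 0]},
    {"grip": 160, "xyz": [0, -4.5, -0.2], "rotation": [0, 0, 0]}
  ]
}}

```text
time: 10.3
ee_pos: [0.5339, -0.1119, 0.2161]
eef_rot: [0.641, 0.761, 0.08, 0.068]
ft_force: [-0.7, 0.8, -0.4]
width: 0.0559
```

```bash
python3 - <<'E'
from h import *
rep()
E
```

```text
t 10.3 shoulder eng mm [ 9.3  -0.34  0.84] tip [-3.41 -0.34 -1.87] tilt 12.01 yaw 9.76 roll -0.04 F [-0.75  0.77 -0.45] T [-0.03  0.28 -0.01] w 55.9
```

{"fn": "apply_moves", "kwargs": {
  "increments": [
    {"grip": 160, "xyz": [0, -1.5, 0], "rotation": [0, 0, 0]},
    {"grip": 160, "xyz": [0, -3, 0], "rotation": [0, 0, 0]},
    {"grip": 160, "xyz": [0, -4, 0], "rotation": [0, 0, 0]},
    {"grip": 160, "xyz": [0, -4, 0], "rotation": [0, 0, 0]}
  ]
}}

```text
time: 10.8
ee_pos: [0.5301, -0.1126, 0.2154]
eef_rot: [0.641, 0.76, 0.08, 0.068]
ft_force: [-0.4, -0.6, -0.4]
width: 0.0553
```

```bash
python3 - <<'E'
from h import *
rep()
E
```

```text
t 10.8 shoulder eng mm [ 5.4  -0.36  0.1 ] tip [-7.31 -0.36 -2.61] tilt 12.03 yaw 9.76 roll -0.04 F [-0.36 -0.63 -0.42] T [-0.05  0.37  0.  ] w 55.3
```

{"fn": "apply_moves", "kwargs": {
  "increments": [
    {"grip": 160, "xyz": [0, -1.5, 0], "rotation": [0, 0, 0]},
    {"grip": 160, "xyz": [0, -3, 0], "rotation": [0, 0, 0]},
    {"grip": 160, "xyz": [0, -4.5, 0], "rotation": [0, 0, 0]},
    {"grip": 160, "xyz": [0, -4.5, 0], "rotation": [0, 0, 0]}
  ]
}}

```text
time: 11.3
ee_pos: [0.5255, -0.1134, 0.2144]
eef_rot: [0.641, 0.76, 0.08, 0.068]
ft_force: [-0.7, -0.3, 0.3]
width: 0.0558
```

{"fn": "apply_moves", "kwargs": {
  "increments": [
    {"grip": 160, "xyz": [0, -1, 0], "rotation": [0, 0, 0]},
    {"grip": 160, "xyz": [0, -1, 0], "rotation": [0, 0, 0]}
  ]
}}

```text
time: 11.55
ee_pos: [0.5245, -0.1136, 0.2142]
eef_rot: [0.641, 0.76, 0.08, 0.068]
ft_force: [-0.1, 0.5, 0.7]
width: 0.0556
```

```bash
python3 - <<'E'
from h import *
rep()
E
```

```text
t 11.55 shoulder eng mm [-0.23 -0.39 -1.08] tip [-12.95  -0.39  -3.79] tilt 12.01 yaw 9.75 roll -0.03 F [-0.07  0.49  0.75] T [-0.03  0.33 -0.01] w 55.6
```

{"fn": "apply_moves", "kwargs": {
  "increments": [
    {"grip": 160, "xyz": [0, -1, 0], "rotation": [0, 0, 0]},
    {"grip": 160, "xyz": [0, -1, 0], "rotation": [0, 0, 0]}
  ]
}}

```text
time: 11.8
ee_pos: [0.5237, -0.1137, 0.2141]
eef_rot: [0.641, 0.76, 0.08, 0.068]
ft_force: [1.6, -0.2, 0.6]
width: 0.0559
```

{"fn": "apply_moves", "kwargs": {
  "increments": [
    {"grip": 160, "xyz": [0, -1, 0], "rotation": [0, 0, 0]},
    {"grip": 160, "xyz": [0, -1, 0], "rotation": [0, 0, 0]}
  ]
}}

```text
time: 12.05
ee_pos: [0.5235, -0.1137, 0.2144]
eef_rot: [0.641, 0.76, 0.081, 0.068]
ft_force: [4.5, 0.5, -1.0]
width: 0.0562
```

```bash
python3 - <<'E'
from h import *
rep()
E
```

```text
t 12.05 shoulder eng mm [-1.26 -0.37 -1.03] tip [-13.97  -0.37  -3.76] tilt 12.14 yaw 9.77 roll -0.05 F [ 4.5   0.51 -0.99] T [ 0.17 -0.95  0.01] w 56.2
```

```bash
python3 - <<'E'
from h import *
go([-1.6,-.4,-1.7],8.5)
go([-1.9,-.4,-2.3],5)
E
```

```text
t 12.05 inc xyz [-0.06  0.44  4.11] rot [3.64 0.05 0.02] F [ 4.5   0.51 -0.99] w 56.2
t 12.05 inc xyz [-0.06  0.69  8.07] rot [7.14 0.05 0.01] F [ 4.5   0.51 -0.99] w 56.2
```

{"fn": "apply_moves", "kwargs": {
  "increments": [
    {"grip": 160, "xyz": [0, 0.2, 1.4], "rotation": [1.2, 0, 0]},
    {"grip": 160, "xyz": [0, 0.3, 2.7], "rotation": [2.4, 0, 0]},
    {"grip": 160, "xyz": [0, 0.4, 4.1], "rotation": [3.6, 0, 0]},
    {"grip": 160, "xyz": [0, 0.4, 4.1], "rotation": [3.6, 0, 0]}
  ]
}}

```text
time: 12.55
ee_pos: [0.525, -0.1134, 0.2104]
eef_rot: [0.643, 0.763, 0.056, 0.048]
ft_force: [3.6, 1.5, 3.1]
width: 0.0559
```

```bash
python3 - <<'E'
from h import *
rep()
go([-1.9,-.4,-2.3],5)
E
```

```text
t 12.55 shoulder eng mm [-1.35 -0.37 -1.78] tip [-14.2   -0.38  -3.7 ] tilt 8.49 yaw 9.78 roll -0.07 F [3.6  1.47 3.09] T [ 0.2 -0.4 -0. ] w 55.9
t 12.55 inc xyz [-0.07  0.26  3.81] rot [3.49 0.07 0.03] F [3.6  1.47 3.09] w 55.9
```

{"fn": "apply_moves", "kwargs": {
  "increments": [
    {"grip": 160, "xyz": [0, 0.1, 1.2], "rotation": [1.2, 0, 0]},
    {"grip": 160, "xyz": [0, 0.2, 2.5], "rotation": [2.4, 0, 0]},
    {"grip": 160, "xyz": [0, 0.3, 3.6], "rotation": [3.5, 0, 0]}
  ]
}}

```text
time: 12.92
ee_pos: [0.526, -0.1133, 0.2069]
eef_rot: [0.644, 0.764, 0.032, 0.028]
ft_force: [2.7, 0.8, 6.7]
width: 0.0555
```

```bash
python3 - <<'E'
from h import *
import pickle
rep()
go([-1.9,-.4,-2.5],4)
D={}
for n in ['top','side']:
    d=cam(n);D[n]=d
d=D['side'];cv2.imwrite('pics/side3.png',cv2.convertScaleAbs(cv2.resize(d['img'][90:190,230:360],None,fx=6,fy=6,interpolation=cv2.INTER_CUBIC),alpha=2,beta=10))
pickle.dump(D,open('d3.pkl','wb'))
E
python3 rel.py d3.pkl | grep -v tray
```

```text
t 12.93 shoulder eng mm [-1.68 -0.38 -1.95] tip [-14.63  -0.38  -3.07] tilt 4.93 yaw 9.78 roll -0.08 F [2.71 0.77 6.7 ] T [ 0.21 -0.55 -0.05] w 55.5
t 12.93 inc xyz [-0.08 -0.01  1.43] rot [0.93 0.08 0.03] F [2.71 0.77 6.7 ] w 55.5
top flange z med 4.588795390650748 x range [-11.52697933 138.07974892]
ymax [56.9 56.1 50.4 51.1] ymin [-19.9 -22.  -15.9 -27.7]
lip xmin [-12.1 -12.1 -12.  -11.4 -11.  -10.9 -10.9 -10.2]
side flange z med 5.598947502546536 x range [ -7.42040364 137.9322047 ]
ymax [55.  56.  53.9 55.9 57.1 52.6 49.1 51.7 49.6 47.9 52.5 49. ] ymin [-50.9 -49.6  25.6  22.7  28.   32.9  24.   23.   23.4 -51.4 -49.7 -51.4]
lip xmin [-9.  -8.8 -8.4 -8.3 -7.8 -7.4 -6.9 -6.2]
```

View pics/side3.png

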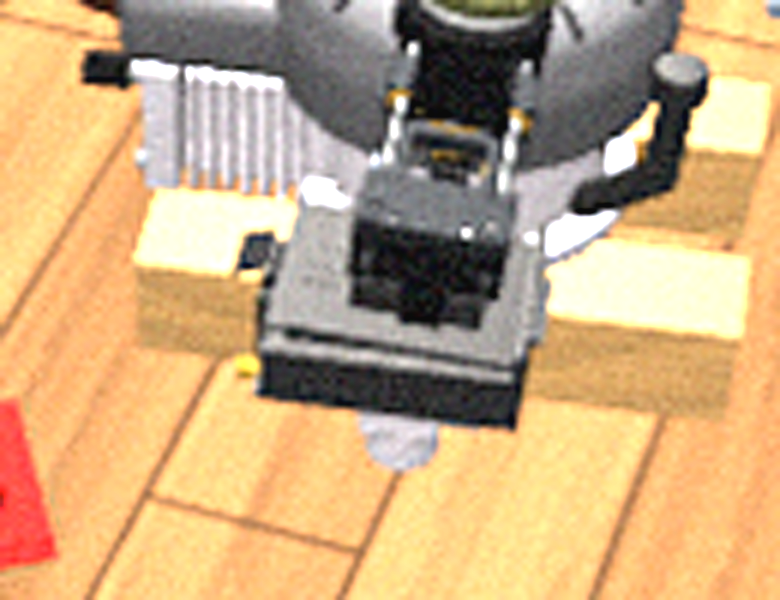

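{"fn": "apply_moves", "kwargs": {
  "increments": [
    {"grip": 80, "xyz": [0, 0, 0], "rotation": [0, 0, 0]},
    {"grip": 40, "xyz": [0, 0, -1], "rotation": [0, 0, 0]},
    {"grip": 20, "xyz": [0, 0, -3], "rotation": [0, 0, 0]},
    {"grip": 20, "xyz": [0, 0, -3], "rotation": [0, 0, 0]}
  ]
}}

```text
time: 13.52
ee_pos: [0.5257, -0.1134, 0.21]
eef_rot: [0.644, 0.764, 0.032, 0.028]
ft_force: [-0.0, -0.4, -0.1]
width: 0.078
```

{"fn": "apply_moves", "kwargs": {
  "increments": [
    {"grip": 20, "xyz": [0, 0, -25], "rotation": [0, 0, 0]},
    {"grip": 20, "xyz": [0, 0, -60], "rotation": [0, 0, 0]},
    {"grip": 255, "xyz": [0, 60, -80], "rotation": [0, 0, 0]},
    {"grip": 255, "xyz": [0, 60, -80], "rotation": [0, 0, 0]}
  ]
}}

```text
time: 14.02
ee_pos: [0.5808, -0.1022, 0.2952]
eef_rot: [0.642, 0.765, 0.032, 0.029]
ft_force: [-0.9, -0.6, -0.9]
width: 0.0672
```

```bash
cat > look.py <<'E'
from h import *
import pickle,sys
np.set_printoptions(linewidth=200,suppress=True)
k=sys.argv[1]
st=rep()
D={n:cam(n) for n in ['top','side']}
pickle.dump(D,open(f'd{k}.pkl','wb'))
d=D['side'];cv2.imwrite(f'pics/side{k}.png',cv2.convertScaleAbs(cv2.resize(d['img'][90:190,230:360],None,fx=6,fy=6,interpolation=cv2.INTER_CUBIC),alpha=2,beta=10))
d=D['top'];cv2.imwrite(f'pics/top{k}.png',cv2.convertScaleAbs(cv2.resize(d['img'][140:240,320:450],None,fx=6,fy=6,interpolation=cv2.INTER_CUBIC),alpha=2,beta=10))
E_=R.from_euler('z',YAW,degrees=True).as_matrix()
for n in D:
    G=(cloud(D[n]).reshape(-1,3)-SLOT)@E_*1000
    s=(abs(G[:,1])<47)&(G[:,0]>0)&(G[:,0]<125)&(G[:,2]>-12)&(G[:,2]<25)
    g=G[s]
    for x0 in range(0,130,10):
        q=g[(g[:,0]>=x0)&(g[:,0]<x0+10)]
        fl=q[abs(q[:,1])>32]; cr=q[abs(q[:,1])<24]
        fl=q if x0>=100 else fl
        print(n,x0+5,'flange z',np.median(fl[:,2]).round(1) if len(fl) else None,len(fl),'crown',np.median(cr[:,2]).round(1) if len(cr) else None)
E
python3 look.py 4
```

```text
t 14.03 shoulder eng mm [54.22  1.   86.34] tip [41.27  0.95 85.21] tilt 4.96 yaw 9.99 roll -0.16 F [-0.95 -0.59 -0.91] T [ 0.06  0.15 -0.01] w 67.2
top 5 flange z 5.1 15 crown 5.9
top 15 flange z 6.4 15 crown 5.2
top 25 flange z 7.4 15 crown 24.2
top 35 flange z 7.8 14 crown 24.0
top 45 flange z 7.2 16 crown 24.4
top 55 flange z 7.5 17 crown 23.8
top 65 flange z 9.8 16 crown None
top 75 flange z 10.3 13 crown 24.3
top 85 flange z 10.8 15 crown None
top 95 flange z 12.3 18 crown 12.4
top 105 flange z 11.5 58 crown 12.8
top 115 flange z 14.3 3 crown None
top 125 flange z 11.7 10 crown 11.2
side 5 flange z 4.3 18 crown 6.8
side 15 flange z 6.0 27 crown 5.6
side 25 flange z 5.9 9 crown 10.8
side 35 flange z 6.9 12 crown 20.9
side 45 flange z 6.7 15 crown 10.8
side 55 flange z 9.2 13 crown 18.8
side 65 flange z 7.9 14 crown 15.5
side 75 flange z 10.5 15 crown None
side 85 flange z 10.5 19 crown 22.2
side 95 flange z 11.9 26 crown 13.2
side 105 flange z 13.6 72 crown 14.3
side 115 flange z 13.9 68 crown 14.2
side 125 flange z 12.5 32 crown 12.9
```

View pics/side4.png

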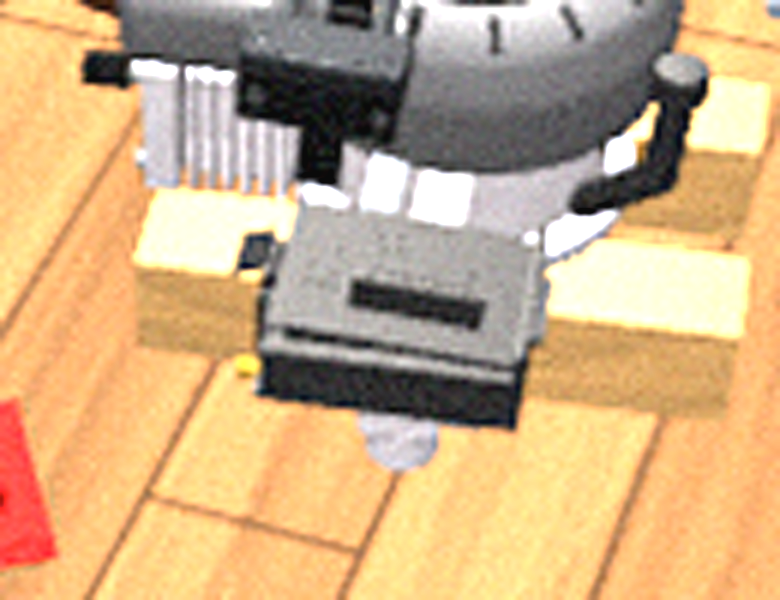

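View pics/top4.png

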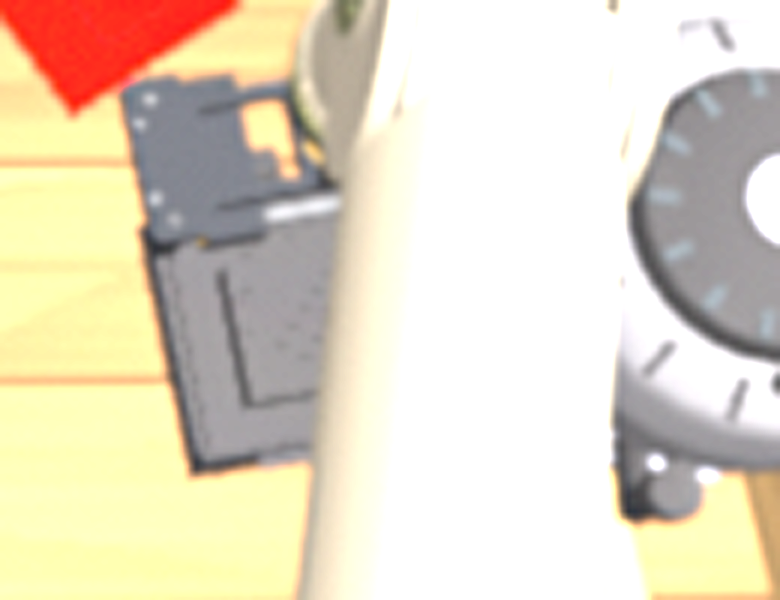

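```bash
python3 - <<'E'
from h import *
inc(weng([106,0,50]),toolR(YAW,0))
inc(weng([106,0,24]),toolR(YAW,0))
E
```

```text
t 14.12 inc xyz [ 0.39 -3.   56.1 ] rot [4.82 0.12 0.04] F [ 0.18 -0.62  0.07] w 60.0
t 14.12 inc xyz [ 0.45 -5.18 82.01] rot [4.82 0.12 0.04] F [ 0.18 -0.62  0.07] w 60.0
```

{"fn": "apply_moves", "kwargs": {
  "increments": [
    {"grip": 255, "xyz": [0.4, 0, 0], "rotation": [4.8, 0, 0]},
    {"grip": 255, "xyz": [0.4, -1, 20], "rotation": [4.8, 0, 0]},
    {"grip": 255, "xyz": [0.4, -2, 40], "rotation": [4.8, 0, 0]},
    {"grip": 255, "xyz": [0.4, -3, 56], "rotation": [4.8, 0, 0]},
    {"grip": 255, "xyz": [0.4, -3, 56], "rotation": [4.8, 0, 0]}
  ]
}}

```text
time: 14.75
ee_pos: [0.5784, -0.1039, 0.2371]
eef_rot: [0.644, 0.765, -0.001, 0.0]
ft_force: [0.8, 0.1, -0.0]
width: 0.0101
```

```bash
python3 - <<'E'
from h import *
print(eng(r.read_state()['ee_pos']))
inc(weng([106,0,50]),toolR(YAW,0))
inc(weng([106,0,22]),toolR(YAW,0))
E
python3 look.py 5 | tail -4
```

```text
[1.04920524e+02 3.00562738e-02 4.91276573e+01]
t 14.75 inc xyz [-0.03  1.08 -0.87] rot [-0.09  0.09  0.01] F [ 0.84  0.08 -0.01] w 10.1
t 14.75 inc xyz [1.000e-02 1.120e+00 2.713e+01] rot [-0.09  0.09  0.01] F [ 0.84  0.08 -0.01] w 10.1
side 95 flange z 10.0 18 crown 12.4
side 105 flange z 12.9 54 crown 13.6
side 115 flange z 13.5 55 crown 14.0
side 125 flange z 13.6 27 crown 14.3
```

View pics/side5.png

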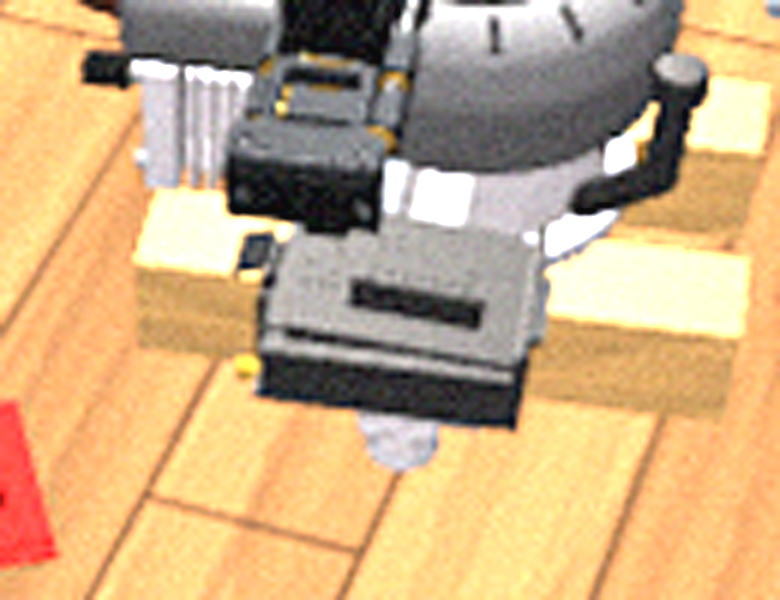

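{"fn": "apply_moves", "kwargs": {
  "increments": [
    {"grip": 255, "xyz": [0, 1, 15], "rotation": [0, 0, 0]},
    {"grip": 255, "xyz": [0, 1, 24], "rotation": [0, 0, 0]},
    {"grip": 255, "xyz": [0, 1, 26], "rotation": [0, 0, 0]},
    {"grip": 255, "xyz": [0, 1, 26], "rotation": [0, 0, 0]}
  ]
}}

```text
time: 15.35
ee_pos: [0.5804, -0.1039, 0.2127]
eef_rot: [0.644, 0.765, -0.0, 0.001]
ft_force: [0.1, 0.1, -0.3]
width: 0.0005
```

{"fn": "apply_moves", "kwargs": {
  "increments": [
    {"grip": 255, "xyz": [0, 0, 1], "rotation": [0, 0, 0]},
    {"grip": 255, "xyz": [0, 0, 2], "rotation": [0, 0, 0]},
    {"grip": 255, "xyz": [0, 0, 2], "rotation": [0, 0, 0]}
  ]
}}

```text
time: 15.72
ee_pos: [0.5804, -0.1039, 0.2107]
eef_rot: [0.644, 0.765, -0.0, 0.001]
ft_force: [0.4, 0.2, -0.9]
width: 0.0003
```

```bash
python3 - <<'E'
from h import *
s=r.read_state();print(eng(s['ee_pos']),s['ft_force'],s['width'])
E
```

```text
[106.90988819  -0.26915041  22.67159392] [ 0.40214974  0.22575119 -0.91930655] 0.0002604310717892027
```

{"fn": "apply_moves", "kwargs": {
  "increments": [
    {"grip": 255, "xyz": [0, 0, 1], "rotation": [0, 0, 0]},
    {"grip": 255, "xyz": [0, 0, 2], "rotation": [0, 0, 0]},
    {"grip": 255, "xyz": [0, 0, 2], "rotation": [0, 0, 0]}
  ]
}}

```text
time: 16.1
ee_pos: [0.5805, -0.1039, 0.2089]
eef_rot: [0.644, 0.765, -0.0, 0.001]
ft_force: [-0.7, 0.1, 2.8]
width: 0.0005
```

{"fn": "apply_moves", "kwargs": {
  "increments": [
    {"grip": 255, "xyz": [0, 0, 1], "rotation": [0, 0, 0]},
    {"grip": 255, "xyz": [0, 0, 2], "rotation": [0, 0, 0]},
    {"grip": 255, "xyz": [0, 0, 2], "rotation": [0, 0, 0]}
  ]
}}

```text
time: 16.48
ee_pos: [0.5807, -0.104, 0.207]
eef_rot: [0.644, 0.765, -0.0, 0.001]
ft_force: [-1.1, 0.1, 4.5]
width: 0.0002
```

{"fn": "apply_moves", "kwargs": {
  "increments": [
    {"grip": 255, "xyz": [0, 0, 1], "rotation": [0, 0, 0]},
    {"grip": 255, "xyz": [0, 0, 1], "rotation": [0, 0, 0]}
  ]
}}

```text
time: 16.73
ee_pos: [0.5808, -0.104, 0.2062]
eef_rot: [0.644, 0.765, -0.0, 0.001]
ft_force: [-1.0, -0.1, 4.6]
width: 0.0005
```

{"fn": "apply_moves", "kwargs": {
  "increments": [
    {"grip": 255, "xyz": [0, 0, 1], "rotation": [0, 0, 0]},
    {"grip": 255, "xyz": [0, 0, 2], "rotation": [0, 0, 0]}
  ]
}}

```text
time: 16.98
ee_pos: [0.5809, -0.104, 0.2046]
eef_rot: [0.644, 0.765, 0.0, 0.002]
ft_force: [-2.7, 0.1, 9.5]
width: 0.0005
```

{"fn": "apply_moves", "kwargs": {
  "increments": [
    {"grip": 255, "xyz": [0, 0, 1], "rotation": [0, 0, 0]},
    {"grip": 255, "xyz": [0, 0, 2], "rotation": [0, 0, 0]}
  ]
}}

```text
time: 17.23
ee_pos: [0.5811, -0.1041, 0.2032]
eef_rot: [0.644, 0.765, 0.0, 0.002]
ft_force: [0.2, 0.6, 0.5]
width: 0.0005
```

{"fn": "apply_moves", "kwargs": {
  "increments": [
    {"grip": 255, "xyz": [0, 0, 1], "rotation": [0, 0, 0]},
    {"grip": 255, "xyz": [0, 0, 2], "rotation": [0, 0, 0]}
  ]
}}

```text
time: 17.48
ee_pos: [0.5809, -0.1041, 0.2008]
eef_rot: [0.644, 0.765, 0.0, 0.002]
ft_force: [0.8, -0.4, 0.0]
width: 0.0003
```

{"fn": "apply_moves", "kwargs": {
  "increments": [
    {"grip": 255, "xyz": [0, 0, 1], "rotation": [0, 0, 0]},
    {"grip": 255, "xyz": [0, 0, 1], "rotation": [0, 0, 0]}
  ]
}}

```text
time: 17.73
ee_pos: [0.5809, -0.1041, 0.1998]
eef_rot: [0.644, 0.765, 0.0, 0.002]
ft_force: [-0.4, -0.5, 3.2]
width: 0.0008
```

{"fn": "apply_moves", "kwargs": {
  "increments": [
    {"grip": 255, "xyz": [0, 0, 1], "rotation": [0, 0, 0]},
    {"grip": 255, "xyz": [0, 0, 1], "rotation": [0, 0, 0]}
  ]
}}

```text
time: 17.98
ee_pos: [0.5811, -0.1041, 0.1997]
eef_rot: [0.644, 0.765, 0.001, 0.002]
ft_force: [-4.3, 0.7, 9.4]
width: 0.0005
```

{"fn": "apply_moves", "kwargs": {
  "increments": [
    {"grip": 255, "xyz": [0, 0, 1], "rotation": [0, 0, 0]},
    {"grip": 255, "xyz": [0, 0, 1], "rotation": [0, 0, 0]}
  ]
}}

```text
time: 18.23
ee_pos: [0.5811, -0.1042, 0.1997]
eef_rot: [0.644, 0.765, 0.001, 0.002]
ft_force: [-4.4, 0.2, 10.5]
width: 0.0003
```

{"fn": "apply_moves", "kwargs": {
  "increments": [
    {"grip": 255, "xyz": [0, 0, -10], "rotation": [0, 0, 0]},
    {"grip": 255, "xyz": [0, 0, -60], "rotation": [0, 0, 0]},
    {"grip": 255, "xyz": [20, 0, -110], "rotation": [0, 0, 0]},
    {"grip": 255, "xyz": [75, 10, -140], "rotation": [0, 0, 0]},
    {"grip": 255, "xyz": [130, 20, -140], "rotation": [0, 0, 0]}
  ]
}}

```text
time: 18.85
ee_pos: [0.579, 0.0284, 0.3426]
eef_rot: [0.645, 0.764, 0.003, 0.003]
ft_force: [0.4, 0.4, -0.9]
width: 0.0005
```

{"fn": "apply_moves", "kwargs": {
  "increments": [
    {"grip": 255, "xyz": [60, -40, 0], "rotation": [0, 0, 0]},
    {"grip": 255, "xyz": [110, -80, 0], "rotation": [0, 0, 0]},
    {"grip": 255, "xyz": [110, -80, 0], "rotation": [0, 0, 0]}
  ]
}}

```text
time: 19.23
ee_pos: [0.4793, 0.1267, 0.3423]
eef_rot: [0.643, 0.766, 0.003, 0.003]
ft_force: [0.2, -0.0, -0.4]
width: 0.0007
```

```bash
python3 look.py 6;python3 -c "
import pickle,cv2
D=pickle.load(open('d6.pkl','rb'));cv2.imwrite('pics/t6f.png',D['top']['img'])"
```

```text
t 19.23 shoulder eng mm [ -8.53 243.84 137.62] tip [-21.53 243.78 137.5 ] tilt 0.52 yaw 9.99 roll -0.02 F [ 0.19 -0.05 -0.43] T [ 0.01  0.01 -0.03] w 0.7
top 5 flange z 2.9 30 crown 3.9
top 15 flange z 3.4 30 crown 5.8
top 25 flange z 2.7 28 crown 22.6
top 35 flange z 3.5 28 crown 22.4
top 45 flange z 3.9 29 crown 23.5
top 55 flange z 3.2 30 crown 23.1
top 65 flange z 4.3 26 crown 22.9
top 75 flange z 4.2 27 crown 22.5
top 85 flange z 4.6 30 crown 22.5
top 95 flange z 4.0 28 crown 4.4
top 105 flange z 4.1 92 crown 4.4
top 115 flange z 4.4 86 crown 4.3
top 125 flange z 1.6 44 crown 1.9
side 5 flange z 5.8 17 crown 5.1
side 15 flange z 4.0 22 crown 5.3
side 25 flange z 4.4 15 crown 13.7
side 35 flange z 2.7 1 crown None
side 45 flange z None 0 crown None
side 55 flange z None 0 crown None
side 65 flange z None 0 crown None
side 75 flange z None 0 crown None
side 85 flange z None 0 crown None
side 95 flange z None 0 crown None
side 105 flange z None 0 crown None
side 115 flange z None 0 crown None
side 125 flange z None 0 crown None
```

View pics/side6.png

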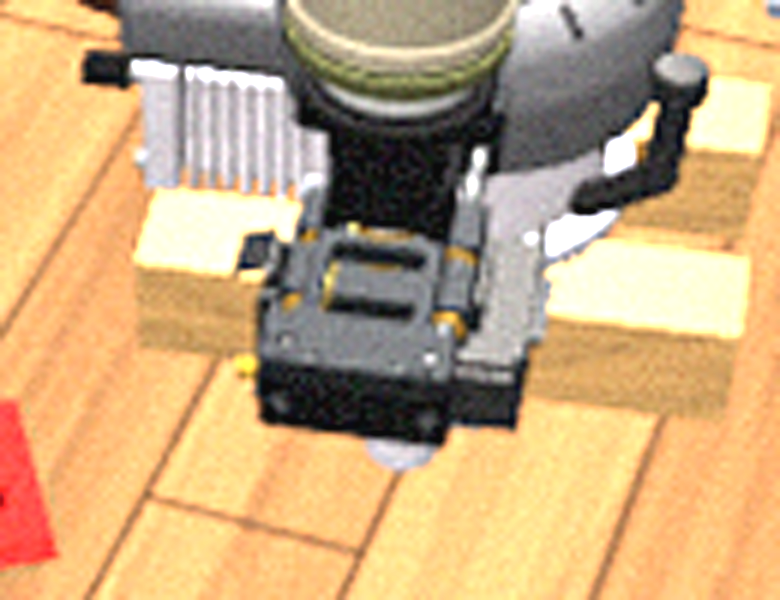

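View pics/top6.png

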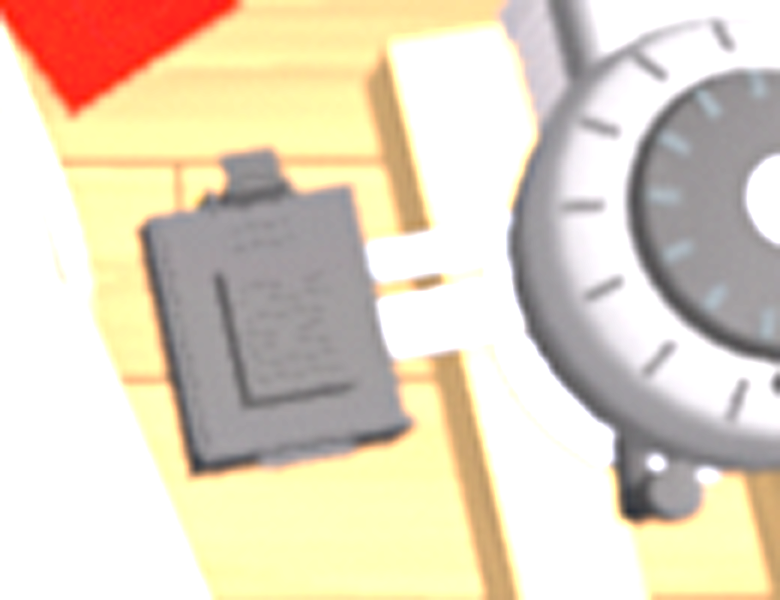

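View pics/t6f.png

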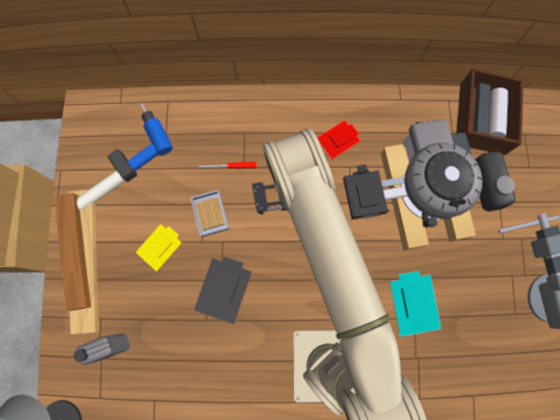

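The top view shows the cover level in the tray, with the lip sliver through the slot at (305,453) and the clip at (252,175). The gripper blocks the side view, so I'll move it clear and check flatness against the bare-rim baseline.

```bash
python3 - <<'E'
from h import *
inc([.30,.42,.30],toolR(40,0))
E
```

```text
t 19.32 inc xyz [ 322.29 -128.65   40.74] rot [  0.51   0.2  -30.21] F [-0.38 -0.84 -0.52] w 0.4
```

{"fn": "apply_moves", "kwargs": {
  "increments": [
    {"grip": 255, "xyz": [55, -40, 0], "rotation": [0, 0, 0]},
    {"grip": 255, "xyz": [105, -80, 0], "rotation": [0, 0, 0]},
    {"grip": 255, "xyz": [160, -120, 0], "rotation": [0, 0, 0]},
    {"grip": 255, "xyz": [210, -150, 0], "rotation": [0, 0, 0]},
    {"grip": 255, "xyz": [260, -180, 0], "rotation": [0, 0, 0]}
  ]
}}

```text
time: 19.95
ee_pos: [0.2633, 0.3466, 0.3406]
eef_rot: [0.645, 0.764, 0.004, 0.003]
ft_force: [1.3, 0.6, -1.0]
width: 0.0005
```

```bash
cp fit.py f2.py; python3 look.py 7 | grep -v top; python3 - <<'E'
from h import *
import pickle
D=pickle.load(open('d0.pkl','rb'));D7=pickle.load(open('d7.pkl','rb'))
E_=R.from_euler('z',YAW,degrees=True).as_matrix()
for n in D:
    G0=(cloud(D[n]).reshape(-1,3)-SLOT)@E_*1000
    G=(cloud(D7[n]).reshape(-1,3)-SLOT)@E_*1000
    def fl(G,s,nm):
        g=G[s]; A=np.c_[g[:,0]-65,g[:,1],np.ones(len(g))]
        for _ in range(3):
            c=np.linalg.lstsq(A,g[:,2],rcond=None)[0]; k=abs(g[:,2]-A@c)<5; g=g[k];A=A[k]
        print(n,nm,'slope x,y deg',np.degrees(c[:2]).round(2),'z',c[2].round(2),len(g))
    a=abs(G0[:,1])
    fl(G0,(G0[:,0]>5)&(G0[:,0]<120)&(a<33)&(abs(G0[:,2]+7)<8)&(G0[:,0]>25)&(G0[:,0]<105),'filter before')
    fl(G0,(G0[:,0]>5)&(G0[:,0]<120)&(a>48)&(a<54)&(abs(G0[:,2])<6),'rim before')
    a=abs(G[:,1])
    fl(G,(G[:,0]>3)&(G[:,0]<117)&((a>31)&(a<47)|(G[:,0]<17)|(G[:,0]>92))&(a<47)&(abs(G[:,2]-4)<7),'flange now')
    for nm,g in (('before',G0),('now',G)):
        c=g[(g[:,0]>127)&(g[:,0]<165)&(abs(g[:,1])<25)&(g[:,2]>8)&(g[:,2]<25)]
        print(n,'clip',nm,'x',np.percentile(c[:,0],[2,20,50,90]).round(1),'z',np.median(c[:,2]).round(1),len(c))
E
```

```text
t 19.95 shoulder eng mm [-184.2   497.56  135.84] tip [-197.2   497.6   135.71] tilt 0.55 yaw 9.59 roll -0.02 F [ 1.26  0.6  -1.01] T [ 0.06  0.04 -0.02] w 0.5
side 5 flange z 4.4 21 crown 5.5
side 15 flange z 4.5 22 crown 4.8
side 25 flange z 5.1 15 crown 22.8
side 35 flange z 4.1 12 crown 22.7
side 45 flange z 4.9 16 crown 23.1
side 55 flange z 4.2 11 crown 24.4
side 65 flange z 4.3 11 crown 22.7
side 75 flange z 4.1 15 crown 23.1
side 85 flange z 5.7 13 crown 23.1
side 95 flange z 5.1 17 crown 6.0
side 105 flange z 5.8 65 crown 6.1
side 115 flange z 5.3 69 crown 5.9
side 125 flange z 3.7 27 crown 4.3
top filter before slope x,y deg [0.54 0.02] z -7.25 474
top rim before slope x,y deg [-0.25  0.09] z -1.9 130
top flange now slope x,y deg [0.46 0.09] z 3.81 534
top clip before x [127.3 131.9 137.8 149.2] z 15.6 80
top clip now x [128.6 132.3 139.3 150.1] z 15.8 76
side filter before slope x,y deg [-0.03  0.48] z -6.1 333
side rim before slope x,y deg [-0.92 -0.03] z -1.66 107
side flange now slope x,y deg [ 0.43 -0.41] z 5.25 331
side clip before x [131.1 134.5 139.8 152. ] z 16.0 62
side clip now x [129.7 133.5 139.6 151.6] z 16.4 64
```

View pics/side7.png

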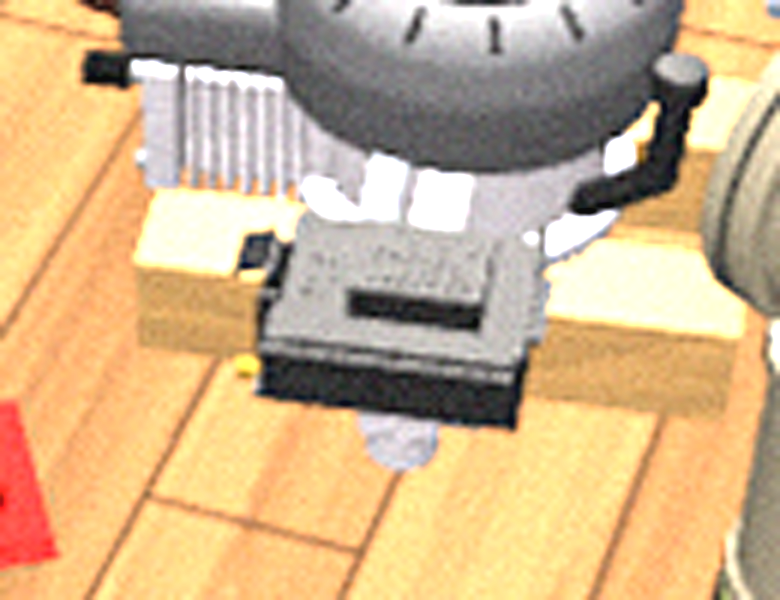

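```bash
python3 - <<'E'
from h import *
import pickle
np.set_printoptions(linewidth=200,suppress=True)
D=pickle.load(open('d7.pkl','rb'))
d=D['top']
a=cv2.resize(d['img'][165:222,338:394],None,fx=10,fy=10,interpolation=cv2.INTER_CUBIC);cv2.imwrite('pics/z7.png',cv2.convertScaleAbs(a,alpha=2.2,beta=10))
E_=R.from_euler('z',YAW,degrees=True).as_matrix()
for n in D:
    G=(cloud(D[n]).reshape(-1,3)-SLOT)@E_*1000
    lip=G[(abs(G[:,1])<22)&(G[:,0]<-6)&(G[:,0]>-25)&(G[:,2]>-8)&(G[:,2]<6)]
    print(n,'lip',len(lip),np.sort(lip[:,0])[:8].round(1),np.median(lip[:,2]))
    w=G[(abs(G[:,1])<54)&(G[:,0]<6)&(G[:,0]>-12)&(G[:,2]>10)]; print('wall',np.percentile(w[:,0],[1,10,50,90,99]).round(1))
    c=G[(abs(G[:,1])<24)&(G[:,2]>19)&(G[:,0]>5)&(G[:,0]<110)];print('crown x',np.percentile(c[:,0],[1,50,99]).round(1),'y',np.percentile(c[:,1],[1,99]).round(1))
    f=G[(abs(G[:,1])>25)&(abs(G[:,1])<48)&(G[:,0]>100)&(G[:,0]<150)&(abs(G[:,2]-3)<7)];print('tail',np.percentile(f[:,0],[98,100]).round(1))
P=[weng([x,y,z]) for x,y,z in [(-1.8,0,16),(-6.8,0,16),(-14.8,0,3),(128.2,0,2.5)]]
print(((proj(d,P)-[338,165]+.5)*10).round())
E
```

```text
top lip 38 [-14.6 -14.3 -14.1 -14.1 -13.7 -13.3 -13.2 -13. ] 0.48388934652107696
wall [-6.8 -6.3 -4.2 -2.  -1.2]
crown x [19.1 53.4 88.4] y [-23.4  23.6]
tail [129.6 130.1]
side lip 15 [-10.9 -10.5 -10.3  -9.9  -9.9  -9.4  -8.7  -8.4] 2.8005273694054758
wall [-3.2 -2.8 -0.7  1.4  1.8]
crown x [22.  56.1 90.5] y [-23.5  23.7]
tail [132.1 132.6]
[[337. 473.]
 [341. 489.]
 [338. 523.]
 [237.  83.]]
```

View pics/z7.png

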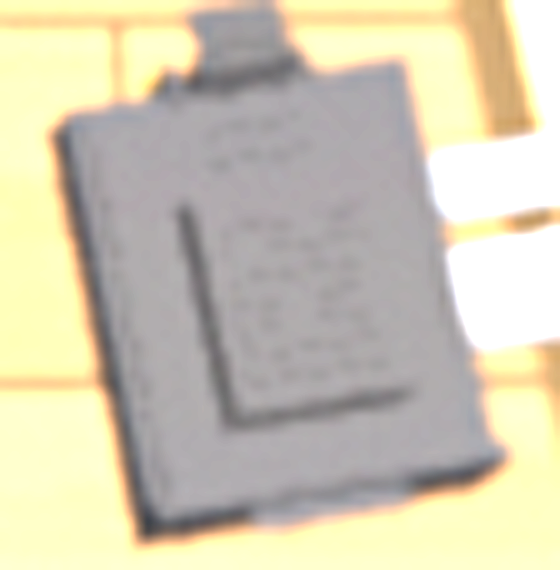

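```bash
python3 -c "
from h import *
print(r.close_job(), r.read_state()['time'])"
```

```text
the job is handed in; nothing more can be done
the job is handed in; nothing more can be done
```

The cover is on: its front lip is fully in the slot and its tail is snapped under the spring clip. I handed the job in at about 20 s, with the gripper clear of everything.

**What I did:** I picked up the smaller black cover by its crown. With the lip, I felt for the ledge and then the inside of the front wall. I slid the lip in at 12° until the flange met the wall, pivoted the cover down onto the clip's ramp and let go. Then I pressed the shelf with closed fingers. The readings I took while pressing reached 9.5 N, then fell to about 0 as the clip snapped. I then pushed to about 10.5 N to check it was seated. The highest force I read at any point was about 10.5 N.

**Last checks:**
- **Lip:** both cameras show it standing about 8 mm out beyond the wall's outer face, which means fully in.
- **Clip:** it is back where it was before the job, to within about 1.5 mm.
- **Other things on the bench:** I saw none moved in the last top picture, but did not measure them. At that moment the arm hid the spot where the jar stands.

**What disagreed:**
- **Flatness:** both cameras read the flange about 0.45° high at the tail, roughly 1 mm. That is within the cameras' own error: the filter read +0.54° in one and -0.03° in the other before the job. I could not tell a real lean from the rubber strip apart from measurement error.
- **Slot height:** feeling the sill by touch put it about 3 mm lower than the cameras did.

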